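Mark the nail holes in a batch of rubber heels and stack the job trays

ROBOT

A 7-joint arm with a two-finger parallel gripper is mounted at the origin on a cart in front of the work surface, level with it; the furniture and walls round the work are solid. World frame = base frame: x ahead of the robot, y to its left, z up, the work surface at z = 0. Lengths are in m, angles in rad, forces in N, time in s.
With the tool pointing down it reaches from about 0.35 to 0.9 m from the base axis. Payload 8.1 kg.
Tool frame: the origin (TCP) lies midway between the tips of the shut fingers; the grasp point (between the pads) lies 19 mm behind it; z points along the fingers, y is the line along which they close (so a half turn about z gives the same grasp; the last joint's range is limited). The gripper opens to 92 mm and grips with 3 to 60 N. Pads are 19 mm wide; open, the fingers measure 130 mm over their backs; the gripper's body (75 mm by 190 mm) begins 47 mm behind the grasp point.
Start: joints at [-1.32, 0.434, 0.025, 1.573, -0.012, 1.134, -0.075], TCP at [0.217, 0.586, 0.227] pointing down, gripper open.
Joint ranges: [-2.62, 2.62], [-0.44, 2.09], [-1.27, 1.32], [0.08, 2.57], [-1.32, 4.46], [0.12, 2], [-2.74, 2.74]. Speed limits (rad/s): [2.22, 2.22, 3.01, 3.01, 3.14, 3.14, 3.14].

INTERFACE

Orientations are given as a rotation vector (axis times angle).
In Python, from cell import arm gives the robot as it stands.
- The arm moves only by the tool carry_out, never from a script. Its arguments are lists of equal length, an entry for each row: "claw": the finger opening in cm, from 0 to 9.18; "delta_pos": the shift along the tool's x, y, z in cm, a list of three; "angular": the turn, a rotation vector about the tool's x, y, z in rad, a list of three. In form: {"claw": [claw, ...], "delta_pos": [[dx, dy, dz], ...], "angular": [[ax, ay, az], ...]}. A call has 1 to 20 rows; each row shifts and turns the commanded pose from where the row before left it, along the tool's axes as they then stand; what a row does not reach is not made up. A row lasts 1/10 s, in which the tool goes at most 50 mm and 8.59 degrees, less where a joint would pass 70% of its speed; a pose out of reach is approached as far as the arm can. A call with a gripper value outside its range is refused whole. The fingers move at their own pace and stop on an object; "force" is the grip in N (left out, the last holds). Time passes only in rows, so rows that do not move let the fingers close. It gives the time, the measured TCP pose, the force, the opening and the grip force at its end, in the units of the state.
- arm.observe(): the state, without advancing time (a new reading comes with each control period).
- arm.get_image(name): name is "scene" or "top" or "wrist"; returns a dict with "frame" (480x640x3 uint8, red, green, blue), "mtx" (3x3 intrinsics, pixels), "T" (4x4, takes a point from camera to world coordinates). Camera axes: x right, y down, z forward; pixel columns grow to the right and rows downward; lengths in m; the calibration is good to about 2 mm. A picture is of the moment at which its call begins. There is no depth.
- arm.sign_off(): hands the job in; it is judged then, once.
Trained networks look in a picture, given as the dict that the camera call returned (one of the last four; its "shot" number tells which), for a name from the list of things; names that differ only in an ending like _2 or _b are one class to them, and where a whole thing is asked for, a point or a joint stands for the part that bears it (a point fixed in the world has none). Each returns a list of dicts, best first, with "conf" (0 to 1); they miss things now and then, are a little off and sometimes report something else, mostly with a low value. They report only what shows in the picture. A call takes as long as a camera call.
- arm.look_for(label, picture): "centre" ([column, row] as shares, 0 to 1, of the picture: columns of its width, rows of its height, amid what is visible of it).
- arm.trace(label, picture): "region" (480x640 bool, what is visible of it) and "centre" ([column, row] as shares, 0 to 1, of the picture: columns of its width, rows of its height, amid what is visible of it).
- arm.place_of(label, picture): "centre" ([column, row] as shares, 0 to 1, of the picture: columns of its width, rows of its height: a listed point, or the origin of a listed thing).
The state is a dict: "clock": time; "joints": joint angles; "dq": joint speeds; "joint_efforts": joint torques, N m; "position": TCP position; "ee_rot": TCP orientation; "force": force on the tool from outside, world axes, zero at the start; "ft_torque": the same for the moment, N m; "width": opening from 0.0 (shut) to 1.0 (fully open); "gripper_force": force on a finger pad.
Only numpy, scipy, OpenCV 4.12 (cv2) and the standard library are available. Lean on these libraries where they do the work, as an engineer would, in place of code of your own. Each camera call takes 0.05 s, during which the arm holds its last target. There are 200 camera calls.

TASK

Mark the nail holes in all the loose rubber heels in one pressing: lay each flat in a nest of its own on the jig, spread about the middle so that the plate can go down level (two heels: diagonally opposite), then set the tamper flat on top of them over the middle of the plate, press squarely down until the sprung plate bottoms out level, and hold it there for a second. Then stand the tamper back on the counter, lay all the heels flat in the two bays of the open blue tray (at most two high), and lower the nail tray onto that tray so that all four corner lugs drop home in its sockets. Leave the other things on the counter where they are.

Things in the scene. Friction and masses are not known exactly. Their poses are not given: they have to be found in the camera images.
- heel_0: Black rubber heel block, D-shaped with a straight front, 56 (its x) x 54 (its y) x 12 mm thick, 35 g, lying flat. Origin: centre of the underside. Grip it across the 54 mm width (closing along its y) or the 56 mm length. Between two and four of the heels are present.
- heel_1: Black rubber heel block, D-shaped with a straight front, 56 (its x) x 54 (its y) x 12 mm thick, 35 g, lying flat. Origin: centre of the underside. Grip it across the 54 mm width (closing along its y) or the 56 mm length. Between two and four of the heels are present.
- heel_2: Black rubber heel block, D-shaped with a straight front, 56 (its x) x 54 (its y) x 12 mm thick, 35 g, lying flat. Origin: centre of the underside. Grip it across the 54 mm width (closing along its y) or the 56 mm length. Between two and four of the heels are present.
- heel_3: Black rubber heel block, D-shaped with a straight front, 56 (its x) x 54 (its y) x 12 mm thick, 35 g, lying flat. Origin: centre of the underside. Grip it across the 54 mm width (closing along its y) or the 56 mm length. Between two and four of the heels are present.
- tamper: Hand tamper: flat dark steel plate 120 (x) x 100 (y) x 14 mm with a wooden block handle on its middle, 26 mm thick (x) x 72 mm long (y), from 14 to 64 mm above the underside. 0.45 kg. Origin: centre of the underside; z up. Grip the handle across its 26 mm (closing along the tamper's x).
- jig: Nail-marking jig fixed to the counter: green base 196 (x) x 210 (y) x 10 mm carrying, on four sprung corner posts, a bright steel stripper plate 190 x 164 x 10 mm with four green-faced nests over fixed prick pins. Origin: centre of the base's underside; x and y along its sides. The post heads at (+-86, +-73) mm stand 4 mm above the unpressed plate top.
- press_plate (a joint): Travel of the sprung plate straight down, m: 0 at rest, 0.008 bottomed out. Bottoming it takes about 18.5 N including the weight of heels and tamper, so 12 to 13 N of push through the tamper; the first 5.7 N do not move it. Pressed off-centre the plate tips (about 5 N m/rad, up to 0.06 rad). It springs back up when let go.
- plate_top (a point): Centre of the plate's top face, 36 mm above the counter unpressed; axes as the jig's, tipping with the plate.
- nest_0 (a point): Centre of the floor of nest 0, on the plate's top face at (-43, +32.5) mm in the jig's x, y; the nest takes one heel flat, square with the jig, either way round or turned 90 degrees. Low ribs (y, +-31 mm from the centre) and end studs (x, +-30 mm from the centre to their faces, standing at y +-21 mm), all 4 mm high, bound it.
- nest_1 (a point): Centre of the floor of nest 1, on the plate's top face at (-43, -32.5) mm in the jig's x, y; the nest takes one heel flat, square with the jig, either way round or turned 90 degrees. Low ribs (y, +-31 mm from the centre) and end studs (x, +-30 mm from the centre to their faces, standing at y +-21 mm), all 4 mm high, bound it.
- nest_2 (a point): Centre of the floor of nest 2, on the plate's top face at (+43, +32.5) mm in the jig's x, y; the nest takes one heel flat, square with the jig, either way round or turned 90 degrees. Low ribs (y, +-31 mm from the centre) and end studs (x, +-30 mm from the centre to their faces, standing at y +-21 mm), all 4 mm high, bound it.
- nest_3 (a point): Centre of the floor of nest 3, on the plate's top face at (+43, -32.5) mm in the jig's x, y; the nest takes one heel flat, square with the jig, either way round or turned 90 degrees. Low ribs (y, +-31 mm from the centre) and end studs (x, +-30 mm from the centre to their faces, standing at y +-21 mm), all 4 mm high, bound it.
- tray_low: Open blue stacking tray, outside 130 (x) x 180 (y) x 36 mm high, walls and floor 4 mm, 0.7 kg, loose on the counter. Origin: centre of the underside. In each inner corner: a 22 mm square post as high as the walls, with a 14 mm square socket 10 mm deep in its top, centred at (+-54, +-79) mm. A divider across y = 0, 3 mm thick and rising 12 mm from the floor, parts it in two bays.
- tray_top: Blue nail tray, 130 (x) x 180 (y) mm, 0.4 kg; brads fixed in it. Grip its wooden rail: 22 mm thick (x), 120 long (y), 62 to 88 above the origin; wall tops at 38. Origin: centre, level with the tips of its 4 round tapered lugs (10 mm across, 8 long, at (+-54, +-79)) on which it stands. Stacked, its origin is 28 mm above tray_low's, x along tray_low's x either way round.
- glue_tin: Yellow glue tin with black cap, 62 mm across, 84 mm tall; bystander. Origin: centre of the underside.
- polish_tin: Red polish tin, 68 mm across, 22 mm tall; bystander. Origin: centre of the underside.
- tape_measure: Yellow tape measure, 58x69x29 mm; bystander. Origin: centre of the underside.

How it is judged:
By the outcome, as a careful person would: the job done as asked, in the order asked, and still so for the second after the job is handed in, with the robot touching nothing.
Of heel_0, heel_1, heel_2, heel_3 only 2 to 4 are there at a start; the rules pass over those that are not, and their reading is None.
At some moment in a run one of heel_0, heel_1, heel_2, heel_3, tamper, tray_top may be knocked a few centimetres aside while the robot is not near it.
Once in a run the grip may slacken for a moment while it holds something.
It also fails if it takes over 210 s, if anything falls off the work surface, if the arm or the gripper's body presses on something with over 40 N, if the wrist force passes 120 N, or if a joint passes its speed limit or range.

## Working session

There is one attempt and no reset: what is moved stays moved. The work goes in short steps, Python scripts to look and compute and a tool call to move; the robot and the scene stay as the last step left them, time stands still between calls to the robot, and variables do not carry over. Pictures are saved under pics/ and viewed, at most 14 in all, crops included, and the job is handed in when it is done.

Besides the shell and the picture viewer there is one more tool, called as name(argument=value, ...) on one line, values as JSON. carry_out: Moves the arm, as the interface text tells. Its arguments: {"type":"object","properties":{"claw":{"type":"array","items":{"type":"number"}},"delta_pos":{"type":"array","items":{"type":"array","items":{"type":"number"}}},"angular":{"type":"array","items":{"type":"array","items":{"type":"number"}}},"force":{"type":"number"}},"required":["claw","delta_pos","angular"]}

```bash
mkdir -p pics; ls
cat > h.py <<'E'
import numpy as np, cv2
from cell import arm
from scipy.spatial.transform import Rotation as R
def w(pic,uv,z):
    "pixel (col,row) -> world point at height z"
    d=pic["T"][:3,:3]@np.linalg.inv(pic["mtx"])@np.array([uv[0],uv[1],1.]); o=pic["T"][:3,3]
    return (o+d*(z-o[2])/d[2])[:3]
def px(c): return np.array([c[0]*640,c[1]*480])
def save(pic,n): cv2.imwrite(f"pics/{n}.png",pic["frame"][:,:,::-1])
def rect(pic,region,z):
    "min area rect of region projected to z: centre, size, angle of long side"
    cs,_=cv2.findContours(region.astype(np.uint8),cv2.RETR_EXTERNAL,cv2.CHAIN_APPROX_NONE)
    c=max(cs,key=cv2.contourArea)[:,0,:]
    P=np.array([w(pic,p,z)[:2] for p in c],np.float32)
    (cx,cy),(a,b),t=cv2.minAreaRect(P*1000)
    return np.round([cx,cy,a,b,t],1)
def st():
    s=arm.observe(); print(round(s["clock"],2),np.round(s["position"],4),np.round(R.from_rotvec(s["ee_rot"]).as_matrix()[:,:2].T,3).tolist(),np.round(s["force"],1),round(s["width"],3),round(s["gripper_force"],1)); return s
E
python3 - <<'E'
from h import *
st()
Z={"heel_0":.012,"tamper":.0,"jig":0.,"plate_top":.036,"tray_low":.036,"tray_top":.0,"glue_tin":.0,"polish_tin":.0,"tape_measure":0.}
for cam in ("top","scene"):
    p=arm.get_image(cam); save(p,cam+"0"); print(cam,np.round(p["T"],2).tolist())
    for n,z in Z.items():
        for d in arm.trace(n,p)[:5]:
            print(n,round(d["conf"],2),np.round(px(d["centre"])),rect(p,d["region"],z))
        for d in arm.place_of(n,p)[:5]:
            print("   po",round(d["conf"],2),np.round(w(p,px(d["centre"]),.036 if n=="plate_top" else 0),3))
E
```

```text
pics
0.0 [0.2164 0.5858 0.226 ] [[-0.938, 0.347, -0.0], [0.347, 0.938, -0.002]] [ 0.4 -0.8 -0.3] 1.005 0.0
top [[-0.02, -0.99, 0.16, 0.3], [-1.0, 0.02, 0.0, 0.06], [-0.0, -0.16, -0.99, 1.55], [0.0, 0.0, 0.0, 1.0]]
heel_0 0.61 [473. 235.] [ 545.5 -347.8   57.4   61.2   27.3]
   po 0.91 [ 0.546 -0.35   0.   ]
   po 0.56 [ 0.415 -0.356  0.   ]
tamper 0.76 [246. 205.] [641.4 282.7 107.1 126.2  74.6]
tamper 0.26 [425. 283.] [ 414.4 -208.5   56.1   53.7   49.3]
   po 0.83 [0.638 0.283 0.   ]
jig 0.47 [185. 206.] [638.7 447.9  69.4  67.4   0.8]
   po 0.93 [ 0.534 -0.018  0.   ]
   po 0.22 [0.481 0.236 0.   ]
plate_top 0.78 [359. 239.] [532.5 -22.2 165.6 191.9  88.7]
plate_top 0.31 [182. 266.] [469.9 458.1 130.7 188.8   0.7]
   po 0.76 [ 0.537 -0.033  0.036]
tray_low 0.62 [259. 262.] [478.4 236.8 181.6 132.4  85.1]
   po 0.74 [0.483 0.234 0.   ]
tray_top 0.56 [181. 266.] [473.8 466.1 135.3 189.9   1.2]
tray_top 0.44 [345. 179.] [7.034e+02 4.000e-01 6.210e+01 7.550e+01 8.860e+01]
tray_top 0.22 [355. 238.] [539.5 -23.5 168.  193.7  88.7]
   po 0.84 [0.465 0.452 0.   ]
glue_tin 0.6 [347. 179.] 
[... 964 characters left out ...]
63.6   55.8   50.9    6.5]
   po 0.94 [ 0.534 -0.021  0.036]
   po 0.26 [ 0.525 -0.361  0.036]
tray_low 0.32 [216. 220.] [358.1 323.7  83.6  55.8  66.1]
   po 0.86 [0.472 0.232 0.   ]
   po 0.2 [0.647 0.276 0.   ]
tray_top 0.82 [226. 183.] [479.6 490.9 149.3 235.6   2. ]
tray_top 0.73 [346. 264.] [550.9  -8.5 173.9 199.8  89.1]
   po 0.65 [0.639 0.439 0.   ]
   po 0.59 [0.473 0.465 0.   ]
glue_tin 0.88 [381. 226.] [720.   19.1 134.6  64.6  34.4]
   po 0.89 [ 0.692  0.005 -0.   ]
polish_tin 0.68 [272. 164.] [645.7 454.1  94.3  66.4  53.8]
   po 0.66 [0.636 0.445 0.   ]
   po 0.4 [ 0.513 -0.035  0.   ]
tape_measure 0.93 [216. 221.] [372.7 355.3  93.2  58.2  66.5]
   po 0.91 [0.366 0.352 0.   ]
```

View pics/top0.png

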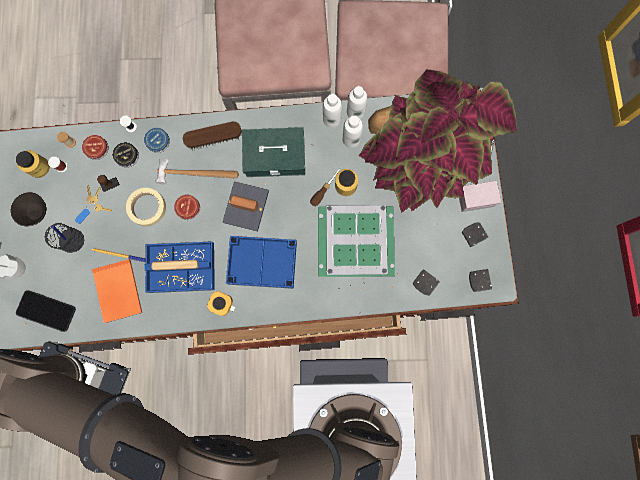

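View pics/scene0.png

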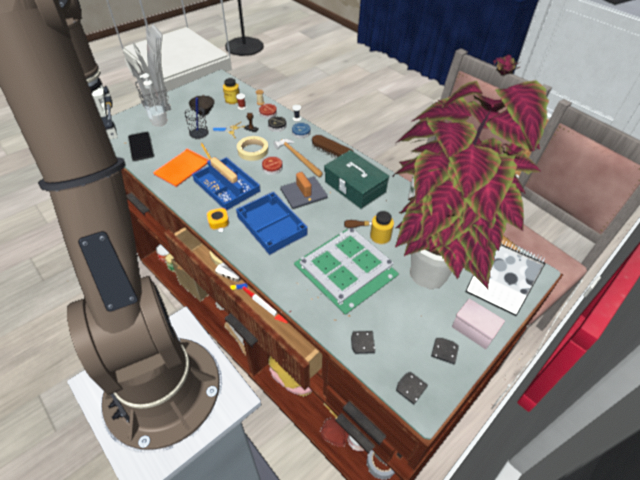

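Three heels show: px (425,282), (473,235) and (481,281). The jig is at (357,240), tray_low at (262,262), tray_top at (180,266) and the tamper at (246,203). Next I'll move above the heels for a close look.

carry_out(claw=[9, 9, 9, 9, 9, 9, 9, 9, 9, 9, 9, 9, 9, 9, 9, 9, 9, 9, 9, 9], delta_pos=[[0, 0, -1], [0, 0, -1], [0, 0, -1], [0, 0, -1], [0, 0, -1], [0, 0, -1], [0, 0, -1], [0, 0, -1], [0, 0, -1], [-3.9, 3.9, 0], [-3.9, 3.9, 0], [-3.9, 3.9, 0], [-3.9, 3.9, 0], [-3.9, 3.9, 0], [-3.9, 3.9, 0], [-4.3, 0, 0], [-4.3, 0, 0], [-4.3, 0, 0], [-4.3, 0, 0], [-4.3, 0, 0]], angular=[[0, 0, 0.135], [0, 0, 0.135], [0, 0, 0.135], [0, 0, 0.135], [0, 0, 0.135], [0, 0, 0.135], [0, 0, 0.135], [0, 0, 0.135], [0, 0, 0.136], [0, 0, 0], [0, 0, 0], [0, 0, 0], [0, 0, 0], [0, 0, 0], [0, 0, 0], [0, 0, 0], [0, 0, 0], [0, 0, 0], [0, 0, 0], [0, 0, 0]])

```text
clock: 3.9
position: [0.4288, 0.1576, 0.3169]
ee_rot: [-2.22, -2.222, -0.001]
force: [0.8, 0.2, -0.5]
width: 0.979
gripper_force: 0.0
```

carry_out(claw=[9, 9, 9, 9, 9, 9, 9, 9, 9, 9, 9], delta_pos=[[-4.2, 0, 0], [-4.2, 0, 0], [-4.2, 0, 0], [-4.2, 0, 0], [-4.2, 0, 0], [-4.2, 0, 0], [-4.2, 0, 0], [-4.2, 0, 0], [-4.2, 0, 0], [0, 0, 0], [0, 0, 0]], angular=[[0, 0, 0], [0, 0, 0], [0, 0, 0], [0, 0, 0], [0, 0, 0], [0, 0, 0], [0, 0, 0], [0, 0, 0], [0, 0, 0], [0, 0, 0], [0, 0, 0]])

```text
clock: 5.0
position: [0.4291, -0.2195, 0.3167]
ee_rot: [-2.224, -2.219, 0.0]
force: [0.3, 1.0, -1.2]
width: 0.983
gripper_force: 0.0
```

```bash
cat >> h.py <<'E'
def survey(cam,items,tag):
    p=arm.get_image(cam); save(p,tag)
    for n,z in items.items():
        for d in arm.trace(n,p)[:4]:
            print(n,round(d["conf"],2),np.round(px(d["centre"])),rect(p,d["region"],z))
        for d in arm.place_of(n,p)[:4]:
            print("   po",round(d["conf"],2),np.round(w(p,px(d["centre"]),.036 if n[:4] in("plat","nest") else 0),4))
    return p
E
python3 - <<'E'
from h import *
st()
p=survey("wrist",{"heel_0":.012,"plate_top":.036,"nest_0":.036,"jig":.01},"w1")
print(np.round(p["T"],3).tolist())
E
```

```text
5.0 [ 0.4291 -0.2195  0.3167] [[0.002, 1.0, -0.0], [1.0, -0.002, -0.0]] [ 0.3  1.  -1.2] 0.983 0.0
heel_0 0.85 [306. 184.] [ 411.6 -208.3   58.2   54.3   48.7]
heel_0 0.77 [307. 296.] [ 414.9 -342.6   33.9   56.    89.9]
heel_0 0.59 [406. 287.] [ 533.4 -337.5   44.4   50.3   89.9]
heel_0 0.53 [417.  54.] [534.2 -71.4 116.  203.9  89.9]
   po 0.88 [ 0.4137 -0.357   0.    ]
   po 0.86 [ 0.4107 -0.2095  0.    ]
   po 0.83 [ 0.5418 -0.3452  0.    ]
plate_top 0.62 [420.  44.] [530.  -62.5  86.  189.1  89.1]
   po 0.71 [ 0.5372 -0.0234  0.036 ]
   po 0.42 [ 0.537  -0.3313  0.036 ]
   po 0.34 [ 0.524  -0.0322  0.036 ]
nest_0 0.57 [420.  41.] [530.5 -63.6  85.7 190.6  89.9]
nest_0 0.28 [416.  55.] [528.3 -74.5 110.1 192.3  89.1]
   po 0.91 [ 0.5721 -0.0558  0.036 ]
   po 0.84 [ 0.4842 -0.0552  0.036 ]
jig 0.82 [415.  53.] [534.1 -70.5 115.4 205.6  89.9]
   po 0.56 [ 0.5318 -0.0216  0.    ]
[[1.0, -0.002, -0.0, 0.427], [-0.002, -0.968, -0.249, -0.155], [0.0, 0.249, -0.968, 0.475], [0.0, 0.0, 0.0, 1.0]]
```

View pics/w1.png

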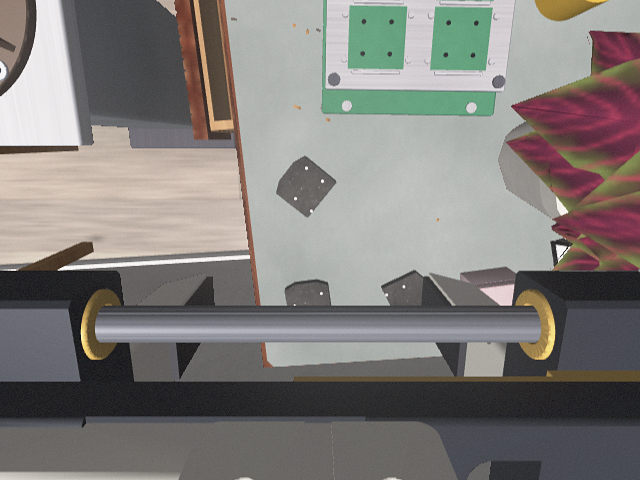

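The wrist view shows heel A at (306,184), with its x axis at 49°. Its straight front faces up-right. I'll grip it across its 54 mm width, with tool y at about -41°.

carry_out(claw=[8, 8, 8, 8, 8, 8, 8, 8, 8, 8, 8, 8, 8, 8, 8, 4.5, 4.5, 4.5, 4.5, 4.5], delta_pos=[[1.1, -1.7, 0], [0, 0, -0.0], [0, 0, 3.5], [0, 0, 3.5], [0, 0, 3.5], [0, 0, 3.5], [0, 0, 3.5], [0, 0, 3.5], [0, 0, 3.5], [0, 0, 3.5], [0, 0, 1.5], [0, 0, 1], [0, 0, 0.5], [0, 0, 0.3], [0, 0, 0], [0, 0, 0], [0, 0, 0], [0, 0, 0], [0, 0, 0], [0, 0, 0]], angular=[[0, 0, 0.12], [0, 0, 0.12], [0, 0, 0.12], [0, 0, 0.12], [0, 0, 0.12], [0, 0, 0.12], [0, 0, 0], [0, 0, 0], [0, 0, 0], [0, 0, 0], [0, 0, 0], [0, 0, 0], [0, 0, 0], [0, 0, 0], [0, 0, 0], [0, 0, 0], [0, 0, 0], [0, 0, 0], [0, 0, 0], [0, 0, 0]], force=15)

```text
clock: 7.45
position: [0.4126, -0.2076, 0.0039]
ee_rot: [2.861, 1.298, 0.001]
force: [0.3, 0.4, 5.0]
width: 0.589
gripper_force: 14.9
```

carry_out(claw=[4.5, 4.5, 4.5, 4.5, 4.5, 4.5, 4.5, 4.5, 4.5, 4.5], delta_pos=[[0, 0, -0.5], [0, 0, -1.5], [0, 0, -3], [0, 0, -4], [0, 0, -4], [0, 0, -2], [0, 0, 0], [0, 0, 0], [0, 0, 0], [0, 0, 0]], angular=[[0, 0, 0], [0, 0, 0], [0, 0, 0], [0, 0, -0.12], [0, 0, -0.12], [0, 0, -0.12], [0, 0, -0.12], [0, 0, -0.12], [0, 0, -0.12], [0, 0, 0]])

```text
clock: 8.45
position: [0.4121, -0.2077, 0.154]
ee_rot: [-2.219, -2.224, -0.001]
force: [-0.0, 0.2, -0.6]
width: 0.591
gripper_force: 14.9
```

Run:
```python
from h import *
st()
p=survey("wrist",{"heel_0":.15,"plate_top":.036,"nest_0":.036,"jig":.01},"w2")
for m in range(4): pass
```

```text
8.45 [ 0.4121 -0.2077  0.154 ] [[-0.002, 1.0, 0.0], [1.0, 0.002, 0.0]] [-0.   0.2 -0.6] 0.591 14.9
heel_0 0.7 [320. 277.] [ 409.6 -198.1   57.8   34.8    1.4]
   po 0.75 [ 0.4126 -0.2693  0.    ]
   po 0.75 [ 0.412  -0.3566  0.    ]
plate_top 0.79 [504.  38.] [ 5.283e+02 -8.260e+01  1.880e+02  4.900e+01  2.000e-01]
nest_0 0.94 [502.  37.] [ 5.283e+02 -8.260e+01  1.880e+02  4.900e+01  2.000e-01]
jig 0.81 [492.  58.] [ 5.368e+02 -8.970e+01  2.111e+02  7.930e+01  2.000e-01]
```

View pics/w2.png

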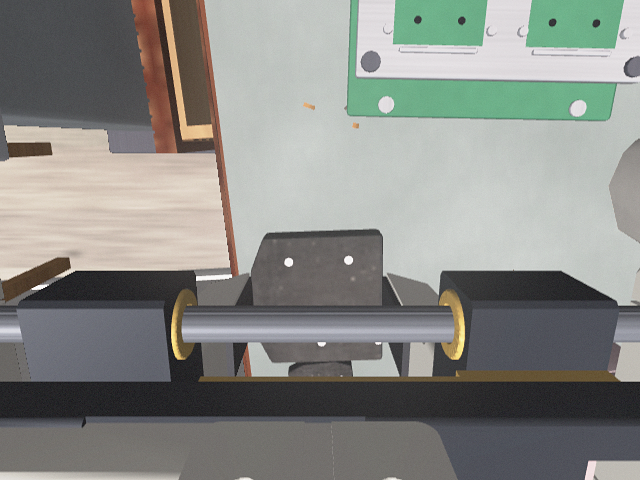

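The heel is held at 54.3 mm opening, in frame at rows 232–360. I'll move in front of the jig to measure it squarely.

carry_out(claw=[4.5, 4.5, 4.5, 4.5, 4.5, 4.5], delta_pos=[[2.7, 2.95, -1.2], [2.7, 2.95, -1.2], [2.7, 2.95, -1.2], [2.7, 2.95, -1.2], [0, 0, 0], [0, 0, 0]], angular=[[0, 0, 0], [0, 0, 0], [0, 0, 0], [0, 0, 0], [0, 0, 0], [0, 0, 0]])

```text
clock: 9.5
position: [0.5307, -0.0989, 0.2015]
ee_rot: [2.218, 2.224, -0.001]
force: [-1.1, -0.7, 0.0]
width: 0.585
gripper_force: 14.9
```

Run:
```python
from h import *
s=st()
def greens(p,z=.036):
    h=cv2.cvtColor(p["frame"],cv2.COLOR_RGB2HSV)
    m=((h[...,0]>60)&(h[...,0]<85)&(h[...,1]>120)&(h[...,2]>80)).astype(np.uint8)
    m=cv2.morphologyEx(m,cv2.MORPH_CLOSE,np.ones((5,5)))
    n,l,S,c=cv2.connectedComponentsWithStats(m)
    for i in range(1,n):
        if S[i,4]>150: print("green",S[i].tolist(),rect(p,l==i,z))
p=survey("wrist",{"plate_top":.036,"nest_0":.036,"jig":.01,"heel_0":.2147},"w3"); greens(p)
f=p["mtx"]; print(f.tolist(),np.round(p["T"][:3,3],3))
t=arm.get_image("top"); print("top"); greens(t)
for d in arm.place_of("nest_0",t): print(round(d["conf"],2),np.round(w(t,px(d["centre"]),.036),4))
# heel edge in the w2 pic
```

```text
9.5 [ 0.5307 -0.0989  0.2015] [[-0.003, 1.0, -0.001], [1.0, 0.003, -0.0]] [-1.1 -0.7  0. ] 0.585 14.9
plate_top 0.57 [325. 113.] [531.2 -22.6 163.  188.8  89.1]
   po 0.8 [ 0.533  -0.0221  0.036 ]
   po 0.35 [0.5753 0.0063 0.036 ]
nest_0 0.92 [321. 111.] [531.1 -22.7 164.3 190.3  89.2]
   po 0.9 [0.4886 0.011  0.036 ]
   po 0.66 [ 0.4866 -0.0552  0.036 ]
   po 0.61 [0.5775 0.0099 0.036 ]
   po 0.59 [ 0.5733 -0.0534  0.036 ]
jig 0.76 [320. 114.] [531.2 -26.9 201.  205.   89.6]
   po 0.98 [ 0.5353 -0.0246  0.    ]
heel_0 0.67 [319. 278.] [528.3 -83.2  51.6  31.7   1.3]
   po 0.75 [ 0.5293 -0.1789  0.    ]
[[390.96269299261786, 0.0, 317.5405959245337], [0.0, 390.96269299261786, 238.98136525103735], [0.0, 0.0, 1.0]] [ 0.529 -0.034  0.36 ]
top
0.94 [0.5726 0.0059 0.036 ]
0.7 [0.503  0.0084 0.036 ]
0.61 [ 0.577  -0.0474  0.036 ]
0.6 [ 0.4913 -0.0521  0.036 ]
```

View pics/w3.png

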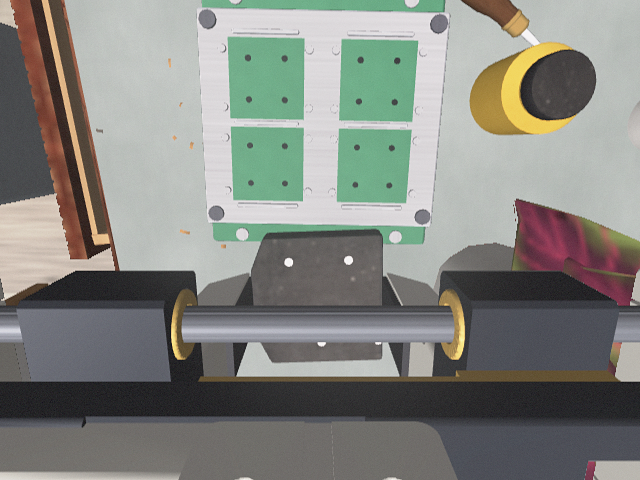

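Post heads are at (207,19), (438,24), (216,213) and (422,217). The held heel's top face spans rows 232 to about 361.

Run:
```python
from h import *
p=arm.get_image("wrist")
g=cv2.cvtColor(p["frame"],cv2.COLOR_RGB2GRAY)
P=[]
for u,v in [(207,19),(438,24),(216,213),(422,217)]:
    q=g[max(v-14,0):v+15,u-14:u+15]; m=q<115; ys,xs=np.nonzero(m)
    c=np.array([xs.mean()+u-14,ys.mean()+max(v-14,0)]); P.append(w(p,c,.040)); print(c.round(1),P[-1].round(4),m.sum())
P=np.array(P); print("centre",P.mean(0).round(4),"xdir",P[1]-P[0],P[3]-P[2],"ydir",P[0]-P[2],P[1]-P[3])
zt=.2015+.008
for uv in [(325,232),(325,361),(253,270),(382,270),(288,262),(348,260)]: print(uv,w(p,uv,zt).round(4))
```

```text
[211.8  22.2] [0.4501 0.0482 0.04  ] 31
[436.2  23.3] [0.616  0.0476 0.04  ] 63
[220.4 209.4] [ 0.4478 -0.092   0.04  ] 20
[419.7 212.8] [ 0.6131 -0.0947  0.04  ] 24
centre [ 0.5318 -0.0227  0.04  ] xdir [ 0.16593881 -0.00058988  0.        ] [ 0.16535306 -0.00270977  0.        ] ydir [0.00228524 0.14020713 0.        ] [0.00287099 0.14232702 0.        ]
(325, 232) [ 0.5311 -0.0708  0.2095]
(325, 361) [ 0.5315 -0.128   0.2095]
(253, 270) [ 0.5021 -0.0866  0.2095]
(382, 270) [ 0.5543 -0.0866  0.2095]
(288, 262) [ 0.5163 -0.0832  0.2095]
(348, 260) [ 0.5405 -0.0824  0.2095]
```

The jig centre is about (0.533, -0.0235), yaw -1°. Heel A goes to nest_0 at (0.4906, 0.0098).

carry_out(claw=[4.5, 4.5, 4.5, 4.5, 4.5, 4.5, 4.5, 4.5, 4.5, 4.5, 4.5, 4.5, 4.5, 4.5], delta_pos=[[2.7, -1, 0], [2.7, -1, 0], [2.7, -1, 0], [2.8, -1, 0], [0, 0, 0], [0, 0, 3], [0, 0, 3], [0, 0, 3], [0, 0, 3], [0, 0, 2.5], [0, 0, 1], [0, 0, 0.4], [0, 0, 0.2], [0, 0, 0]], angular=[[0, 0, 0.02], [0, 0, 0], [0, 0, 0], [0, 0, 0], [0, 0, 0], [0, 0, 0], [0, 0, 0], [0, 0, 0], [0, 0, 0], [0, 0, 0], [0, 0, 0], [0, 0, 0], [0, 0, 0], [0, 0, 0]])

```text
clock: 11.5
position: [0.4926, 0.0099, 0.0415]
ee_rot: [2.242, 2.2, 0.002]
force: [-0.8, 1.2, -0.4]
width: 0.591
gripper_force: 14.9
```

Run:
```python
from h import *
s=st(); p=arm.get_image("wrist"); save(p,"w4")
```

```text
11.5 [0.4926 0.0099 0.0415] [[0.019, 1.0, 0.0], [1.0, -0.019, 0.001]] [-0.8  1.2 -0.4] 0.591 14.9
```

View pics/w4.png

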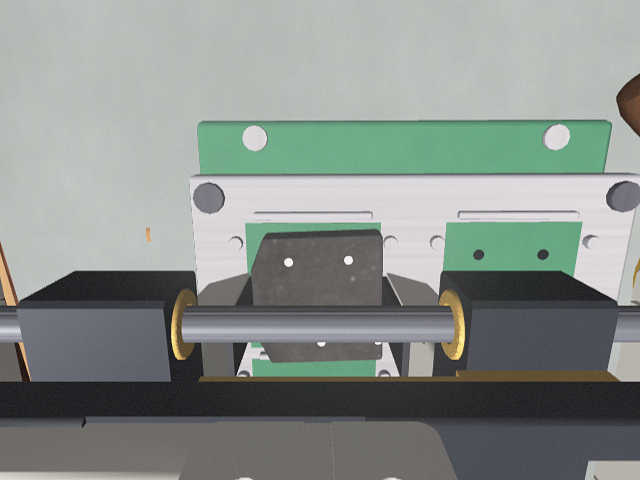

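Run:
```python
from h import *
p=arm.get_image("wrist")
for uv,z in [((313,219),.040),((313,232),.0495),((313,361),.0495),((313,222),.036),((236,242),.040),((390,242),.040),((253,270),.0495),((382,270),.0495),((208,198),.04),((622,196),.04)]: print(uv,w(p,uv,z).round(4))
```

```text
(313, 219) [0.4894 0.0424 0.04  ]
(313, 232) [0.4894 0.039  0.0495]
(313, 361) [ 0.4882 -0.0181  0.0495]
(313, 222) [0.4893 0.0402 0.036 ]
(236, 242) [0.4567 0.0331 0.04  ]
(390, 242) [0.5217 0.0318 0.04  ]
(253, 270) [0.4648 0.0237 0.0495]
(382, 270) [0.517  0.0227 0.0495]
(208, 198) [0.4465 0.052  0.04  ]
(622, 196) [0.6165 0.0495 0.04  ]
```

Heel A sits about 1.5 mm too far in +x (studs at cols 236/390, heel midpoint 317). I'll correct that, seat it, release, and go look at the other heels.

carry_out(claw=[4.5, 4.5, 4.5, 6.4, 6.4, 6.4, 6.4, 6.4, 6.4, 8, 8, 8, 8, 8, 8, 8, 8, 8, 8, 8], delta_pos=[[0.05, -0.15, 0], [0, 0, 0.2], [0, 0, 0.03], [0, 0, 0], [0, 0, 0], [0, 0, 0], [0, 0, -1], [0, 0, -4], [0, 0, -4], [-4, -0.7, -4], [-4, -0.7, -4], [-4, -0.7, -4], [-4, -0.7, 0], [-4, -0.7, 0], [-4, -0.7, 0], [-4, -0.7, 0], [-4, -0.7, 0], [0, 0, 0], [0, 0, 0], [0, 0, 0]], angular=[[0, 0, 0], [0, 0, 0], [0, 0, 0], [0, 0, 0], [0, 0, 0], [0, 0, 0], [0, 0, 0], [0, 0, 0], [0, 0, 0], [0, 0, 0], [0, 0, 0], [0, 0, 0], [0, 0, 0], [0, 0, 0], [0, 0, 0], [0, 0, 0], [0, 0, 0], [0, 0, 0], [0, 0, 0], [0, 0, 0]])

```text
clock: 13.6
position: [0.4314, -0.2925, 0.2337]
ee_rot: [-2.241, -2.201, -0.001]
force: [0.1, 0.4, -0.9]
width: 0.874
gripper_force: 0.0
```

Run:
```python
from h import *
s=st(); p=survey("wrist",{"heel_0":.012},"w5")
print(np.round(p["T"][:3,3],3))
t=survey("top",{"heel_0":.012},"t5"); survey("scene",{"heel_0":.012},"s5")
cv2.imwrite("pics/c5.png",np.hstack([cv2.resize(p["frame"][150:310,200:520,::-1],(480,240)),cv2.resize(t["frame"][200:300,310:410,::-1],(240,240))]))
```

```text
13.6 [ 0.4314 -0.2925  0.2337] [[0.018, 1.0, 0.001], [1.0, -0.018, -0.0]] [ 0.1  0.4 -0.9] 0.874 0.0
heel_0 0.77 [431. 253.] [ 542.7 -348.5   54.3   58.6   27. ]
heel_0 0.75 [303. 270.] [ 415.1 -355.2   58.6   56.8    5.5]
   po 0.93 [ 0.4144 -0.3574  0.    ]
   po 0.76 [ 0.5451 -0.3506  0.    ]
[ 0.431 -0.228  0.392]
heel_0 0.74 [346. 252.] [495.8   8.   57.6  52.5  88.7]
heel_0 0.68 [358. 236.] [537.6 -22.8 166.6 192.2  88.7]
heel_0 0.41 [472. 279.] [ 431.8 -333.3   13.6   22.4   86.4]
   po 0.8 [0.5036 0.0018 0.    ]
   po 0.62 [ 0.4169 -0.3595  0.    ]
   po 0.47 [ 0.5424 -0.3492  0.    ]
heel_0 0.93 [443. 351.] [ 542.6 -352.3   60.5   56.6   27.7]
heel_0 0.6 [411. 389.] [ 414.6 -358.7   60.3   54.     9.2]
heel_0 0.58 [347. 265.] [544.4 -13.6 171.3 200.9  88.8]
heel_0 0.55 [326. 261.] [506.3  25.8  62.1  64.5   5.6]
   po 0.83 [ 0.417  -0.3623  0.    ]
   po 0.73 [ 0.5364 -0.3546  0.    ]
   po 0.68 [0.5167 0.0387 0.    ]
```

View pics/c5.png

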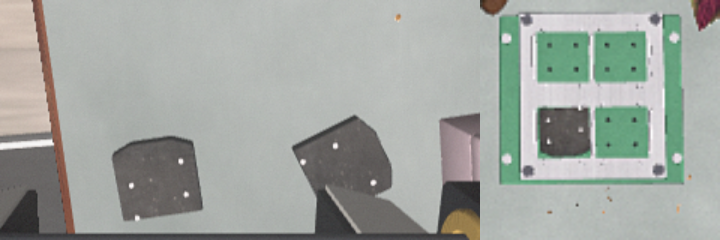

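The crop shows heel A in nest_0. Heel C is at (158,180) in the crop, back up, width axis about 8°. Heel B is at (345,155), x axis about 28°. I'll grip B with tool y at -62.5°.

carry_out(claw=[8, 8, 8, 8, 8, 8, 8, 8, 8, 8, 8, 8, 8, 8, 8, 8, 4.5, 4.5, 4.5, 4.5], delta_pos=[[-1.8, 3.8, 0], [-1.8, 3.8, 0], [-1.9, 3.8, 0], [0, 0, 2.2], [0, 0, 2.2], [0, 0, 2.2], [0, 0, 2.2], [0, 0, 2.2], [0, 0, 2.2], [0, 0, 2.2], [0, 0, 2.2], [0, 0, 3], [0, 0, 1.5], [0, 0, 0.6], [0, 0, 0.27], [0, 0, 0], [0, 0, 0], [0, 0, 0], [0, 0, 0], [0, 0, 0]], angular=[[0, 0, 0], [0, 0, 0], [0, 0, 0], [0, 0, 0.134], [0, 0, 0.134], [0, 0, 0.134], [0, 0, 0.134], [0, 0, 0.134], [0, 0, 0.134], [0, 0, 0.134], [0, 0, 0.134], [0, 0, 0], [0, 0, 0], [0, 0, 0], [0, 0, 0], [0, 0, 0], [0, 0, 0], [0, 0, 0], [0, 0, 0], [0, 0, 0]])

```text
clock: 16.05
position: [0.5443, -0.3509, 0.0045]
ee_rot: [3.051, 0.746, 0.001]
force: [-0.1, 0.1, 2.8]
width: 0.609
gripper_force: 15.0
```

carry_out(claw=[4.5, 4.5, 4.5, 4.5, 4.5, 4.5, 4.5, 4.5, 4.5, 4.5, 4.5, 4.5], delta_pos=[[0, 0, -0.5], [0, 0, -1.5], [0, 0, -3], [0, 0, -3], [0, 0, -2], [0, 0, 0], [0, 0, 0], [0, 0, 0], [0, 0, 0], [0, 0, 0], [0, 0, 0], [0, 0, 0]], angular=[[0, 0, 0], [0, 0, 0], [0, 0, 0], [0, 0, -0.134], [0, 0, -0.134], [0, 0, -0.134], [0, 0, -0.134], [0, 0, -0.134], [0, 0, -0.134], [0, 0, -0.134], [0, 0, -0.134], [0, 0, 0]])

```text
clock: 17.25
position: [0.5439, -0.3515, 0.1053]
ee_rot: [2.24, 2.201, 0.001]
force: [-0.4, 0.3, -0.2]
width: 0.611
gripper_force: 15.0
```

Run:
```python
from h import *
s=st(); p=arm.get_image("wrist"); save(p,"w6")
```

```text
17.25 [ 0.5439 -0.3515  0.1053] [[0.018, 1.0, -0.001], [1.0, -0.018, 0.001]] [-0.4  0.3 -0.2] 0.611 15.0
```

View pics/w6.png

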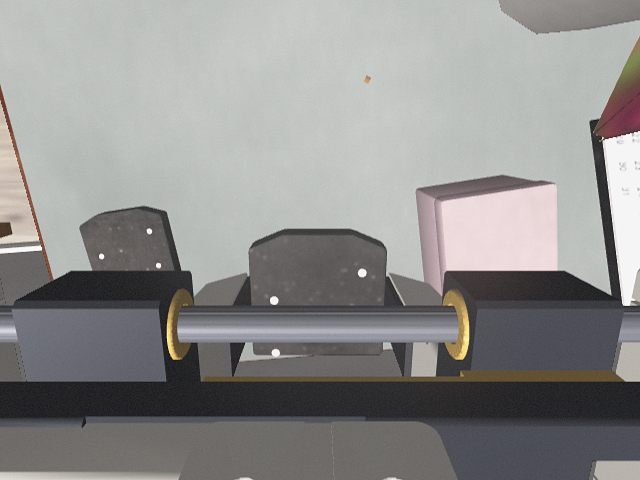

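The opening is 56 mm here, so this is the long axis, and it fits the nest the direct way. The plant overhangs near nest_3, so B goes to nest_2, by a path around the plant.

carry_out(claw=[4.5, 4.5, 4.5, 4.5, 4.5, 4.5, 4.5, 4.5, 4.5, 4.5, 4.5, 4.5, 4.5, 4.5, 4.5, 4.5], delta_pos=[[0, -3.2, -1.5], [0, -3.2, -1.5], [0, -3.1, -1.5], [4, -0.07, 0], [4, -0.07, 0], [4, -0.07, 0], [4, -0.07, 0], [4, -0.07, 0], [4, -0.07, 0], [4, -0.07, 0], [4, -0.07, 0], [3.8, -0.07, 0], [0.1, 4.2, 0], [0.1, 4.2, 0], [0.1, 4.3, 0], [0, 0, 0]], angular=[[0, 0, 0], [0, 0, 0], [0, 0, 0], [0, 0, 0], [0, 0, 0], [0, 0, 0], [0, 0, 0], [0, 0, 0], [0, 0, 0], [0, 0, 0], [0, 0, 0], [0, 0, 0], [0, 0, 0], [0, 0, 0], [0, 0, 0], [0, 0, 0]])

```text
clock: 18.9
position: [0.5817, 0.0099, 0.1493]
ee_rot: [2.243, 2.194, 0.002]
force: [-0.9, -0.9, -1.0]
width: 0.606
gripper_force: 15.0
```

carry_out(claw=[4.5, 4.5, 4.5, 4.5, 4.5, 4.5, 4.5], delta_pos=[[0, 0, 3], [0, 0, 3], [0, 0, 3], [0, 0, 1.0], [0, 0, 0.5], [0, 0, 0.2], [0, 0, 0]], angular=[[0, 0, 0], [0, 0, 0], [0, 0, 0], [0, 0, 0], [0, 0, 0], [0, 0, 0], [0, 0, 0]])

```text
clock: 19.6
position: [0.5774, 0.0095, 0.043]
ee_rot: [2.243, 2.199, 0.002]
force: [0.3, 0.8, -0.4]
width: 0.608
gripper_force: 15.0
```

Run:
```python
from h import *
s=st(); p=arm.get_image("wrist"); save(p,"w7")
```

```text
19.6 [0.5774 0.0095 0.043 ] [[0.02, 1.0, 0.0], [1.0, -0.02, 0.002]] [ 0.3  0.8 -0.4] 0.608 15.0
```

View pics/w7.png

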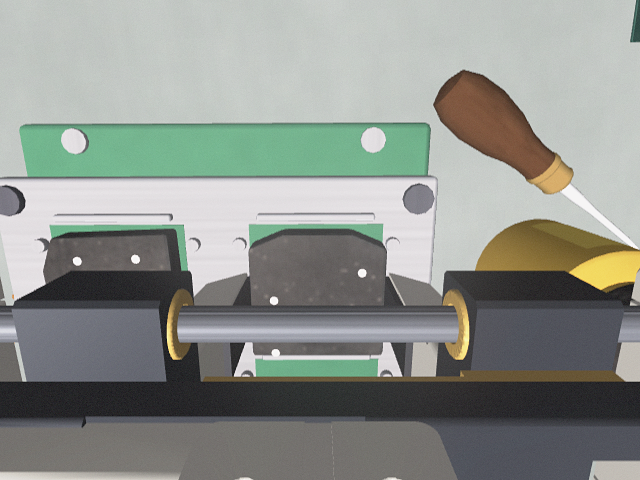

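Heel B lines up: studs at 239/393, heel midpoint 317. I'll shift it 1.5 mm in -y, seat and release it, then go to heel C.

carry_out(claw=[4.5, 4.5, 4.5, 6.5, 6.5, 6.5, 6.5, 6.5, 6.5, 6.5, 6.5, 8], delta_pos=[[-0.15, -0.05, 0], [0, 0, 0.2], [0, 0, 0.05], [0, 0, 0], [0, 0, 0], [0, 0, 0], [0, 0, -1], [0, 0, -5], [0, 0, -4.5], [-0.08, -4.3, 0], [-0.08, -4.3, 0], [-0.08, -4.3, 0]], angular=[[0, 0, 0], [0, 0, 0], [0, 0, 0], [0, 0, 0], [0, 0, 0], [0, 0, 0], [0, 0, 0], [0, 0, 0], [0, 0, 0], [0, 0, 0], [0, 0, 0], [0, 0, 0]])

```text
clock: 20.85
position: [0.4458, 0.008, 0.145]
ee_rot: [2.243, 2.2, 0.002]
force: [-0.5, 0.2, 0.5]
width: 0.751
gripper_force: 0.0
```

carry_out(claw=[8, 8, 8, 8, 8, 8, 8, 8, 8, 8, 8, 8, 8], delta_pos=[[-4, -0.28, 0], [-4, -0.28, 0], [-4, -0.28, 0], [-4, -0.28, 0], [-4, -0.28, 0], [-4, -0.28, 0], [-4, -0.28, 0], [-4, -0.28, 0], [-4, -0.28, 0], [0, 0, 0], [0, 0, 2], [0, 0, 2], [0, 0, 0]], angular=[[0, 0, 0], [0, 0, 0], [0, 0, 0], [0, 0, 0], [0, 0, 0], [0, 0, 0], [0, 0, 0], [0, 0, 0], [0, 0, 0], [0, 0, -0.08], [0, 0, -0.08], [0, 0, 0], [0, 0, 0]])

```text
clock: 22.15
position: [0.4139, -0.3504, 0.1032]
ee_rot: [-2.058, -2.369, 0.0]
force: [-0.7, 0.1, 0.4]
width: 0.87
gripper_force: 0.0
```

Run:
```python
from h import *
s=st(); p=survey("wrist",{"heel_0":.012},"w8"); survey("top",{"heel_0":.012},"t8")
```

```text
22.15 [ 0.4139 -0.3504  0.1032] [[-0.14, 0.99, 0.002], [0.99, 0.14, -0.002]] [-0.7  0.1  0.4] 0.87 0.0
   po 0.7 [ 0.416  -0.3576  0.    ]
heel_0 0.77 [344. 223.] [583.7   8.3  52.7  56.3  88.6]
heel_0 0.75 [345. 252.] [497.3  10.7  57.6  55.3  88.7]
heel_0 0.69 [362. 242.] [539.  -22.8 166.7 195.1  88.7]
   po 0.94 [0.5786 0.0159 0.    ]
   po 0.78 [0.5032 0.0082 0.    ]
   po 0.51 [ 0.4121 -0.358   0.    ]
```

carry_out(claw=[8, 8, 8, 8, 8, 8, 4.5, 4.5, 4.5, 4.5, 4.5, 4.5, 4.5, 4.5, 4.5, 4.5, 4.5], delta_pos=[[-0.7, 0, 3], [0, 0, 4], [0, 0, 1.6], [0, 0, 0.9], [0, 0, 0.35], [0, 0, 0], [0, 0, 0], [0, 0, 0], [0, 0, 0], [0, 0, 0], [0, 0, -0.5], [0, 0, -1.5], [0, 0, -4], [0, 0, -4], [0, 0, -2], [0, 0, 0], [0, 0, 0]], angular=[[0, 0, 0], [0, 0, 0], [0, 0, 0], [0, 0, 0], [0, 0, 0], [0, 0, 0], [0, 0, 0], [0, 0, 0], [0, 0, 0], [0, 0, 0], [0, 0, 0], [0, 0, 0], [0, 0, 0.08], [0, 0, 0.08], [0, 0, 0], [0, 0, 0], [0, 0, 0]])

```text
clock: 24.15
position: [0.4163, -0.358, 0.1267]
ee_rot: [2.241, 2.2, 0.001]
force: [-0.8, -1.0, -0.6]
width: 0.609
gripper_force: 15.0
```

Run:
```python
from h import *
s=st(); p=arm.get_image("wrist"); save(p,"w9")
g=cv2.cvtColor(p["frame"],cv2.COLOR_RGB2GRAY)
print(g[205:265:3,320].tolist()); print(g[335:378:2,340].tolist())
for d in arm.trace("heel_0",p)[:2]:
    r=np.nonzero(d["region"]); print(d["conf"],r[0].min(),r[0].max(),r[1].min(),r[1].max())
```

```text
24.15 [ 0.4163 -0.358   0.1267] [[0.019, 1.0, -0.0], [1.0, -0.019, 0.001]] [-0.8 -1.  -0.6] 0.609 15.0
[182, 184, 181, 184, 182, 183, 184, 171, 62, 61, 102, 97, 96, 94, 97, 96, 97, 98, 97, 95]
[157, 159, 147, 132, 108, 99, 99, 105, 99, 104, 105, 106, 107, 109, 106, 103, 105, 106, 105, 106, 112, 84]
0.66 227 352 250 385
```

carry_out(claw=[4.5, 4.5, 4.5, 4.5, 4.5, 4.5, 4.5, 4.5, 4.5, 4.5, 4.5, 4.5, 4.5, 4.5], delta_pos=[[3.8, 0.85, 0], [3.8, 0.85, 0], [3.8, 0.85, 0], [3.8, 0.85, 0], [3.8, 0.85, 0], [3.8, 0.85, 0], [3.8, 0.85, 0], [3.7, 0.85, 0], [0, 0, 0], [0, 0, 4], [0, 0, 3], [0, 0, 1], [0, 0, 0.35], [0, 0, 0]], angular=[[0, 0, 0], [0, 0, 0], [0, 0, 0], [0, 0, 0], [0, 0, 0], [0, 0, 0], [0, 0, 0], [0, 0, 0], [0, 0, 0], [0, 0, 0], [0, 0, 0], [0, 0, 0], [0, 0, 0], [0, 0, 0]])

```text
clock: 25.65
position: [0.4897, -0.0573, 0.0427]
ee_rot: [-2.244, -2.199, 0.001]
force: [-0.2, -0.4, 0.9]
width: 0.607
gripper_force: 15.0
```

Run:
```python
from h import *
s=st(); p=arm.get_image("wrist"); save(p,"w10")
```

```text
25.65 [ 0.4897 -0.0573  0.0427] [[0.02, 1.0, -0.0], [1.0, -0.02, -0.0]] [-0.2 -0.4  0.9] 0.607 15.0
```

View pics/w10.png

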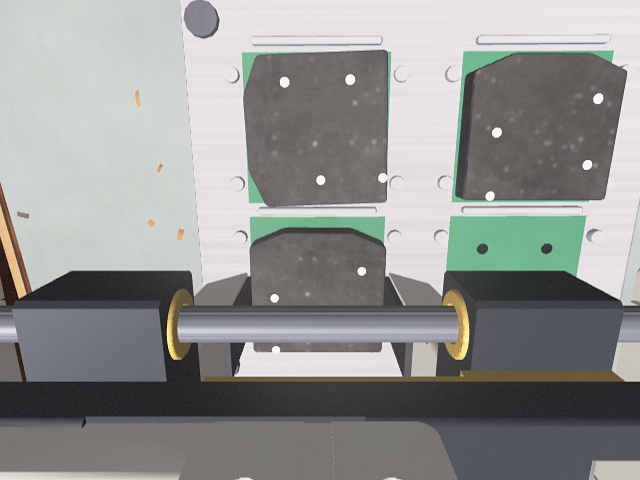

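Heel C lines up: studs at 240/394, ribs evenly spaced, and A and B sit in their nests. I'll release it and go look at the tamper.

carry_out(claw=[4.5, 4.5, 6.5, 6.5, 6.5, 6.5, 6.5, 6.5, 6.5, 6.5, 6.5, 6.5, 6.5, 6.5, 6.5, 6.5, 6.5, 6.5], delta_pos=[[0, 0, 0.2], [0, 0, 0.03], [0, 0, 0], [0, 0, 0], [0, 0, 0], [0, 0, -1], [0, 0, -5], [0, 0, -5], [0, 0, -5], [4, 1.5, -2], [4, 1.5, 0], [4, 1.5, 0], [4, 1.5, 0], [4, 1.5, 0], [4, 1.5, 0], [4, 1.5, 0], [0, 0, 0], [0, 0, 0]], angular=[[0, 0, 0], [0, 0, 0], [0, 0, 0], [0, 0, 0], [0, 0, 0], [0, 0, 0], [0, 0, 0], [0, 0, 0], [0, 0, 0], [0, 0, 0], [0, 0, 0], [0, 0, 0], [0, 0, 0], [0, 0, 0], [0, 0, 0], [0, 0, 0], [0, 0, 0], [0, 0, 0]])

```text
clock: 27.5
position: [0.5999, 0.222, 0.2202]
ee_rot: [2.24, 2.202, -0.002]
force: [-0.8, -1.6, -0.1]
width: 0.709
gripper_force: 0.0
```

Run:
```python
from h import *
s=st(); p=survey("wrist",{"tamper":.014,"tray_low":.036},"w11")
h=cv2.cvtColor(p["frame"],cv2.COLOR_RGB2HSV)
print(np.round(p["T"],3).tolist())
for t in arm.trace("tamper",p)[:1]:
    m=t["region"]&(h[...,1]>90)
    m=cv2.morphologyEx(m.astype(np.uint8),cv2.MORPH_OPEN,np.ones((3,3)))
    print("handle",rect(p,m,.064),m.sum())
```

```text
27.5 [0.5999 0.222  0.2202] [[0.017, 1.0, -0.001], [1.0, -0.017, -0.0]] [-0.8 -1.6 -0.1] 0.709 0.0
tamper 0.9 [358. 140.] [636.7 282.   99.6 121.   74.3]
tray_low 0.85 [183. 182.] [479.7 236.8 179.9 134.5  85.2]
   po 0.78 [0.4761 0.2369 0.    ]
[[1.0, -0.017, -0.004, 0.599], [-0.017, -0.968, -0.25, 0.287], [0.0, 0.25, -0.968, 0.378], [0.0, 0.0, 0.0, 1.0]]
handle [634.2 281.6  82.5  27.5  74.3] 3215
```

View pics/w11.png

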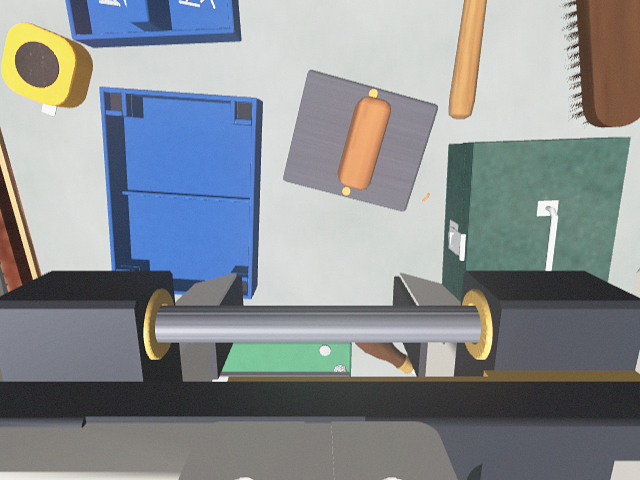

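The tamper is at (358,140) with yaw about -15.6°, and the toolbox to its right is only about 60 mm tall. I'll grip the handle.

carry_out(claw=[6.5, 6.5, 6.5, 6.5, 6.5, 6.5, 6.5, 6.5, 6.5, 6.5, 1.5, 1.5, 1.5, 1.5, 1.5, 1.5], delta_pos=[[3, 1.85, 0], [3, 1.85, 0], [0, 0, 0], [0, 0, 4], [0, 0, 4], [0, 0, 4], [0, 0, 4], [0, 0, 2], [0, 0, 1], [0, 0, 0], [0, 0, 0], [0, 0, 0], [0, 0, 0], [0, 0, 0], [0, 0, 0], [0, 0, 0]], angular=[[0, 0, 0], [0, 0, 0], [0, 0, 0.128], [0, 0, 0.127], [0, 0, 0], [0, 0, 0], [0, 0, 0], [0, 0, 0], [0, 0, 0], [0, 0, 0], [0, 0, 0], [0, 0, 0], [0, 0, 0], [0, 0, 0], [0, 0, 0], [0, 0, 0]], force=50)

```text
clock: 29.4
position: [0.6382, 0.2809, 0.0305]
ee_rot: [-2.504, -1.897, -0.0]
force: [-0.9, 0.3, 3.8]
width: 0.283
gripper_force: 50.0
```

carry_out(claw=[1.5, 1.5, 1.5, 1.5, 1.5, 1.5, 1.5, 1.5, 1.5, 1.5, 1.5, 1.5, 1.5, 1.5, 1.5, 1.5], delta_pos=[[0, 0, -1], [0, 0, -3], [0, 0, -4], [0, 0, -4], [-3, -1.1, 0], [-3, -1.1, 0], [-3, -1.1, 0], [-3, -1.1, 0], [-3, -1.1, 0], [-3, -1.1, 0], [-3, -1.1, 0], [-3, -1.1, 0], [-3, -1.1, 0], [-3, -1.1, 0], [0, 0, 0], [0, 0, 0]], angular=[[0, 0, 0], [0, 0, 0], [0, 0, -0.128], [0, 0, -0.127], [0, 0, 0], [0, 0, 0], [0, 0, 0], [0, 0, 0], [0, 0, 0], [0, 0, 0], [0, 0, 0], [0, 0, 0], [0, 0, 0], [0, 0, 0], [0, 0, 0], [0, 0, 0]])

```text
clock: 31.0
position: [0.5222, -0.0179, 0.1506]
ee_rot: [-2.245, -2.197, -0.001]
force: [0.7, 0.3, -3.9]
width: 0.277
gripper_force: 50.0
```

Run:
```python
from h import *
s=st(); p=arm.get_image("wrist"); save(p,"w12")
print(p["T"][:3,3].round(4))
for n,z in (("tamper",.155-.0305+.014+.0),("heel_0",.048)):
    for d in arm.trace(n,p)[:3]: 
        r=np.nonzero(d["region"]); print(n,d["conf"],r[0].min(),r[0].max(),r[1].min(),r[1].max(),rect(p,d["region"],z))
```

```text
31.0 [ 0.5222 -0.0179  0.1506] [[0.021, 1.0, 0.001], [1.0, -0.021, 0.0]] [ 0.7  0.3 -3.9] 0.277 50.0
[0.5215 0.0467 0.3087]
tamper 0.85 166 375 185 450 [520.6   3.   64.  115.6  89.2]
heel_0 0.72 153 169 355 440 [573.9  31.4  10.3  55.9  88.8]
heel_0 0.7 152 167 232 308 [490.2  34.2   9.6  50.   88.8]
heel_0 0.32 154 253 494 639 [ 6.900e+02 -6.000e-01  6.530e+01  1.031e+02  8.470e+01]
```

View pics/w12.png

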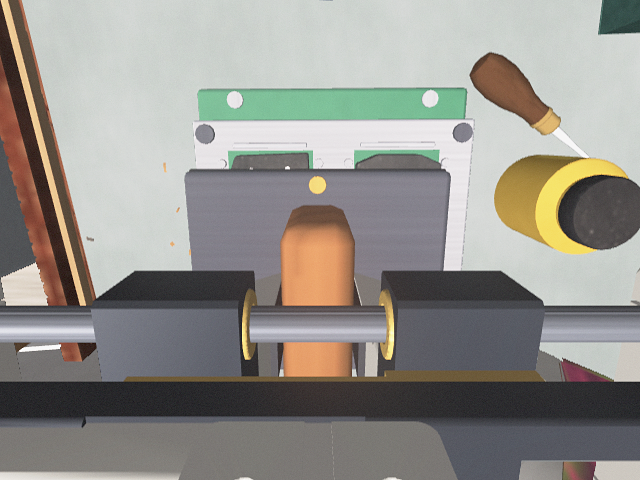

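The tamper is centred in the hand (dot at col 318, plate cols 187–449). I'll move it over the plate's middle and lower it to just above contact.

carry_out(claw=[1.5, 1.5, 1.5, 1.5, 1.5, 1.5, 1.5, 1.5, 1.5, 1.5], delta_pos=[[-0.5, 1.1, 0], [0, 0, 0], [0, 0, 3], [0, 0, 2.5], [0, 0, 1], [0, 0, 0.5], [0, 0, 0], [0, 0, 0.1], [0, 0, 0], [0, 0, 0]], angular=[[0, 0, 0], [0, 0, 0], [0, 0, 0], [0, 0, 0], [0, 0, 0], [0, 0, 0], [0, 0, 0], [0, 0, 0], [0, 0, 0], [0, 0, 0]], force=60)

```text
clock: 32.15
position: [0.5339, -0.0223, 0.0798]
ee_rot: [2.242, 2.2, 0.002]
force: [1.3, -1.2, -4.6]
width: 0.279
gripper_force: 60.0
```

carry_out(claw=[1.5, 1.5, 1.5, 1.5, 1.5, 1.5], delta_pos=[[-0.1, -0.05, 0], [0, 0, 0.1], [0, 0, 0.1], [0, 0, 0.1], [0, 0, 0.1], [0, 0, 0]], angular=[[0, 0, 0], [0, 0, 0], [0, 0, 0], [0, 0, 0], [0, 0, 0], [0, 0, 0]])

```text
clock: 32.75
position: [0.5331, -0.0235, 0.0754]
ee_rot: [2.243, 2.2, 0.001]
force: [-1.4, 0.8, 5.1]
width: 0.281
gripper_force: 60.0
```

carry_out(claw=[1.5, 1.5, 1.5, 1.5, 1.5, 1.5], delta_pos=[[0, 0, 0.1], [0, 0, 0.1], [0, 0, 0.1], [0, 0, 0.1], [0, 0, 0.05], [0, 0, 0]], angular=[[0, 0, 0], [0, 0, 0], [0, 0, 0], [0, 0, 0], [0, 0, 0], [0, 0, 0]])

```text
clock: 33.35
position: [0.5332, -0.0235, 0.0713]
ee_rot: [2.243, 2.2, 0.001]
force: [-3.5, -0.4, 12.2]
width: 0.279
gripper_force: 60.0
```

carry_out(claw=[1.5, 1.5, 1.5, 1.5, 1.5], delta_pos=[[0, 0, 0.05], [0, 0, 0.05], [0, 0, 0.05], [0, 0, 0], [0, 0, 0]], angular=[[0, 0, 0], [0, 0, 0], [0, 0, 0], [0, 0, 0], [0, 0, 0]])

```text
clock: 33.85
position: [0.5332, -0.0236, 0.0702]
ee_rot: [-2.243, -2.2, -0.002]
force: [-5.2, 0.5, 18.5]
width: 0.275
gripper_force: 60.0
```

carry_out(claw=[1.5, 1.5, 1.5, 1.5, 1.5, 1.5, 1.5, 1.5, 1.5, 1.5, 1.5, 1.5, 1.5, 1.5], delta_pos=[[0, -0.02, 0.03], [0, 0, 0], [0, 0, 0], [0, 0, 0], [0, 0, 0], [0, 0, 0], [0, 0, 0], [0, 0, 0], [0, 0, 0], [0, 0, 0], [0, 0, 0], [0, 0, 0], [0, 0, 0], [0, 0, 0]], angular=[[0, 0, 0], [0, 0, 0], [0, 0, 0], [0, 0, 0], [0, 0, 0], [0, 0, 0], [0, 0, 0], [0, 0, 0], [0, 0, 0], [0, 0, 0], [0, 0, 0], [0, 0, 0], [0, 0, 0], [0, 0, 0]])

```text
clock: 35.25
position: [0.5332, -0.0236, 0.0702]
ee_rot: [2.243, 2.2, 0.002]
force: [-5.5, 0.0, 22.5]
width: 0.282
gripper_force: 60.0
```

Run:
```python
from h import *
s=st(); print(np.round(s["ft_torque"],2)); p=arm.get_image("scene"); save(p,"s13")
for d in arm.trace("plate_top",p)[:1]: print(d["conf"],rect(p,d["region"],.028),rect(p,d["region"],.036))
c=p["frame"][200:330,270:420,::-1]
cv2.imwrite("pics/s13c.png",cv2.resize(c,None,fx=4,fy=4,interpolation=cv2.INTER_CUBIC))
```

```text
35.25 [ 0.5332 -0.0236  0.0702] [[0.019, 1.0, 0.001], [1.0, -0.019, 0.001]] [-5.5  0.  22.5] 0.282 60.0
[-0.02  1.7   0.  ]
```

View pics/s13c.png

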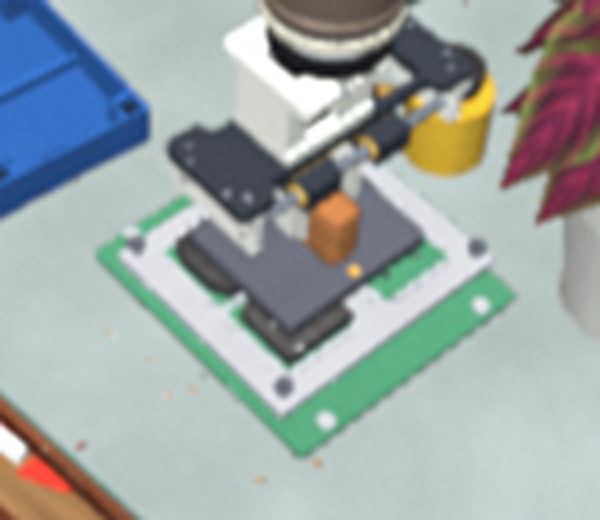

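The crop shows the plate down and level under the tamper. Extra push only raised the force, so it has bottomed, and it was held about 1.7 s. I'll stand the tamper back in its old place.

carry_out(claw=[1.5, 1.5, 1.5, 1.5, 1.5, 1.5, 1.5, 1.5, 1.5, 1.5, 1.5, 1.5, 1.5, 1.5, 1.5, 1.5, 1.5], delta_pos=[[0, 0, -0.2], [0, 0, -0.3], [0, 0, -0.4], [0, 0, -0.5], [0, 0, -1], [0, 0, -3], [0, 0, -3.6], [3.8, 1.2, 0], [3.8, 1.2, 0], [3.8, 1.2, 0], [3.8, 1.2, 0], [3.8, 1.2, 0], [3.8, 1.2, 0], [3.8, 1.2, 0], [3.9, 1.2, 0], [0, 0, 0], [0, 0, 0]], angular=[[0, 0, 0], [0, 0, 0], [0, 0, 0], [0, 0, 0], [0, 0, 0], [0, 0, 0], [0, 0, 0], [0, 0, 0], [0, 0, 0], [0, 0, 0], [0, 0, 0], [0, 0, 0], [0, 0, 0], [0, 0, 0], [0, 0, 0], [0, 0, 0], [0, 0, 0]])

```text
clock: 37.05
position: [0.6339, 0.2811, 0.1582]
ee_rot: [2.24, 2.203, -0.002]
force: [-0.2, -1.0, -4.6]
width: 0.28
gripper_force: 60.0
```

carry_out(claw=[1.5, 1.5, 1.5, 1.5, 1.5, 1.5, 1.5], delta_pos=[[0, 0, 4], [0, 0, 4], [0, 0, 2.5], [0, 0, 1], [0, 0, 0.6], [0, 0, 0.3], [0, 0, 0]], angular=[[0, 0, 0], [0, 0, 0], [0, 0, 0], [0, 0, 0], [0, 0, 0], [0, 0, 0], [0, 0, 0]])

```text
clock: 37.75
position: [0.6353, 0.2797, 0.036]
ee_rot: [2.242, 2.199, 0.002]
force: [-0.5, -1.3, -3.9]
width: 0.28
gripper_force: 60.0
```

carry_out(claw=[1.5, 1.5, 1.5, 1.5, 4, 6, 6, 6, 6, 6, 6, 6, 6, 6], delta_pos=[[0, 0, 0.3], [0, 0, 0.2], [0, 0, 0.06], [0, 0, 0], [0, 0, 0], [0, 0, 0], [0, 0, 0], [0, 0, -1], [0, 0, -5], [0, 0, -5], [0, 0, -5], [0, 0, -5], [0, 0, 0], [0, 0, 0]], angular=[[0, 0, 0], [0, 0, 0], [0, 0, 0], [0, 0, 0], [0, 0, 0], [0, 0, 0], [0, 0, 0], [0, 0, 0], [0, 0, 0], [0, 0, 0], [0, 0, 0], [0, 0, 0], [0, 0, 0], [0, 0, 0]], force=15)

```text
clock: 39.15
position: [0.6353, 0.2797, 0.2414]
ee_rot: [2.242, 2.199, 0.005]
force: [-0.3, -0.3, -1.8]
width: 0.654
gripper_force: 0.0
```

Run:
```python
from h import *
s=st(); p=survey("wrist",{"tamper":.014},"w14")
t=survey("top",{"heel_0":.048,"tray_low":.036,"tray_top":.038,"tamper":.014},"t14")
# tray socket/edges
for d in arm.trace("tray_low",t)[:1]: print(rect(t,d["region"],.036))
```

```text
39.15 [0.6353 0.2797 0.2414] [[0.019, 1.0, 0.002], [1.0, -0.019, 0.003]] [-0.3 -0.3 -1.8] 0.654 0.0
tamper 0.69 [315. 203.] [633.1 281.6  99.4 119.2  88.9]
   po 0.66 [0.6314 0.2804 0.    ]
heel_0 0.88 [345. 253.] [489.9  10.7  53.5  48.5  88.7]
heel_0 0.72 [345. 226.] [577.    9.6  51.4  55.   88.6]
heel_0 0.71 [370. 257.] [491.1 -53.7  54.   54.   88.7]
   po 0.82 [0.5732 0.0061 0.    ]
   po 0.78 [0.4999 0.0106 0.    ]
   po 0.73 [ 0.4931 -0.056   0.    ]
tray_low 0.9 [264. 261.] [479.1 233.4 175.4 133.7  84.9]
   po 0.66 [0.4767 0.2389 0.    ]
tray_top 0.82 [156. 267.] [468.2 515.  131.2  72.6   1.2]
   po 0.71 [0.4721 0.4533 0.    ]
tamper 0.68 [362. 236.] [537.4 -21.7 170.  197.6  88.7]
tamper 0.19 [265. 262.] [480.8 234.3 174.5 134.2  85.3]
[479.1 233.4 175.4 133.7  84.9]
```

The tamper stands on the counter and all three heels are in their nests. Now I'll pick up heel B.

carry_out(claw=[6.5, 6.5, 6.5, 6.5, 6.5, 6.5, 6.5, 6.5, 6.5, 6.5, 6.5, 6.5, 6.5], delta_pos=[[-3.9, -0.76, 1.7], [-3.9, -0.76, 1.7], [-3.9, -0.76, 1.7], [-3.9, -0.76, 1.7], [-3.9, -0.76, 1.7], [-3.9, -0.76, 1.7], [-3.9, -0.76, 1.7], [0, 0, 0], [0, 0, 3], [0, 0, 2], [0, 0, 0], [0, 0, 0], [0, 0, 0]], angular=[[0, 0, 0], [0, 0, 0], [0, 0, 0], [0, 0, 0], [0, 0, 0], [0, 0, 0], [0, 0, 0], [0, 0, 0], [0, 0, 0], [0, 0, 0], [0, 0, 0], [0, 0, 0], [0, 0, 0]])

```text
clock: 41.1
position: [0.577, 0.0079, 0.0715]
ee_rot: [2.242, 2.199, 0.002]
force: [0.2, 0.8, 0.1]
width: 0.71
gripper_force: 0.0
```

carry_out(claw=[6.5, 6.5, 6.5, 4.5, 4.5, 4.5, 4.5, 4.5, 4.5, 4.5, 4.5, 4.5, 4.5, 4.5, 4.5, 4.5, 4.5, 4.5, 4.5, 4.5], delta_pos=[[0, 0, 2], [0, 0, 1.1], [0, 0, 0], [0, 0, 0], [0, 0, 0], [0, 0, 0], [0, 0, -0.5], [0, 0, -1.5], [0, 0, -3], [0, 0, -3], [3.85, -1.42, 0], [3.85, -1.42, 0], [3.85, -1.42, 0], [3.85, -1.42, 0], [3.85, -1.42, 0], [3.85, -1.42, 0], [3.85, -1.42, 0], [0, 0, 0], [0, 0, 0], [0, 0, 0]], angular=[[0, 0, 0], [0, 0, 0], [0, 0, 0], [0, 0, 0], [0, 0, 0], [0, 0, 0], [0, 0, 0], [0, 0, 0], [0, 0, 0], [0, 0, 0], [0, 0, 0], [0, 0, 0], [0, 0, 0], [0, 0, 0], [0, 0, 0], [0, 0, 0], [0, 0, 0], [0, 0, 0.066], [0, 0, 0], [0, 0, 0]])

```text
clock: 43.1
position: [0.4824, 0.2784, 0.1202]
ee_rot: [2.313, 2.125, 0.001]
force: [1.2, -0.3, -0.4]
width: 0.608
gripper_force: 15.0
```

Run:
```python
from h import *
s=st(); p=survey("wrist",{"tray_low":.036},"w15")
h=cv2.cvtColor(p["frame"],cv2.COLOR_RGB2HSV)
```

```text
43.1 [0.4824 0.2784 0.1202] [[0.084, 0.996, 0.0], [0.996, -0.084, 0.001]] [ 1.2 -0.3 -0.4] 0.608 15.0
tray_low 0.68 [314. 214.] [481.5 291.5  74.3 129.5  85.1]
```

View pics/w15.png

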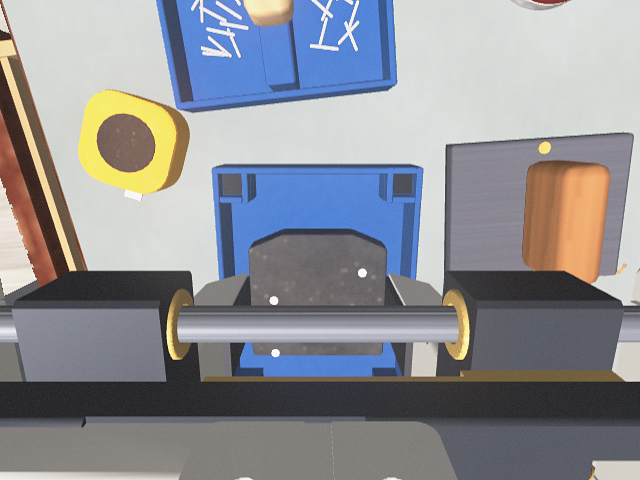

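The heel is centred over the +y bay: tray cols 213–422, sockets at (232,185) and (403,184). I'll lower it, release it, and return for heel C.

carry_out(claw=[4.5, 4.5, 4.5, 4.5, 4.5, 4.5, 6.5, 6.5, 6.5, 6.5, 6.5, 6.5, 6.5, 6.5], delta_pos=[[0, 0, 4], [0, 0, 4], [0, 0, 2], [0, 0, 0.8], [0, 0, 0.35], [0, 0, 0], [0, 0, 0], [0, 0, 0], [0, 0, 0], [0, 0, -1], [0, 0, -5], [0, 0, -5], [0, 0, 0], [0, 0, 0]], angular=[[0, 0, 0], [0, 0, 0], [0, 0, 0], [0, 0, 0], [0, 0, 0], [0, 0, 0], [0, 0, 0], [0, 0, 0], [0, 0, 0], [0, 0, 0], [0, 0, 0], [0, 0, 0], [0, 0, -0.066], [0, 0, 0]])

```text
clock: 44.65
position: [0.4826, 0.2798, 0.1198]
ee_rot: [-2.241, -2.202, -0.005]
force: [-0.3, -0.8, -0.2]
width: 0.708
gripper_force: 0.0
```

carry_out(claw=[6.5, 6.5, 6.5, 6.5, 6.5, 6.5, 6.5, 6.5, 6.5, 6.5, 6.5, 6.5, 6.5], delta_pos=[[-4.2, 0, 0], [-4.2, 0, 0], [-4.2, 0, 0], [-4.2, 0, 0], [-4.2, 0, 0], [-4.2, 0, 0], [-4.2, 0, 0], [-4.2, 0, 0], [0, 0.1, 0], [0, 0, 3], [0, 0, 2], [0, 0, 0], [0, 0, 0]], angular=[[0, 0, 0], [0, 0, 0], [0, 0, 0], [0, 0, 0], [0, 0, 0], [0, 0, 0], [0, 0, 0], [0, 0, 0], [0, 0, 0], [0, 0, 0], [0, 0, 0], [0, 0, 0], [0, 0, 0]])

```text
clock: 45.95
position: [0.4759, -0.0567, 0.0677]
ee_rot: [-2.243, -2.198, 0.002]
force: [-0.0, 0.3, -0.8]
width: 0.708
gripper_force: 0.0
```

Run:
```python
from h import *
s=st(); t=survey("top",{"heel_0":.03},"t16"); survey("scene",{"heel_0":.03},"s16")
```

```text
45.95 [ 0.4759 -0.0567  0.0677] [[0.02, 1.0, -0.0], [1.0, -0.02, -0.002]] [-0.   0.3 -0.8] 0.708 0.0
heel_0 0.98 [245. 264.] [481.9 278.4  54.3  54.4  88.7]
heel_0 0.54 [340. 249.] [496.4  18.1  38.   46.5  88.6]
   po 0.76 [0.4792 0.2868 0.    ]
   po 0.57 [0.4972 0.004  0.    ]
heel_0 0.82 [347. 280.] [496.4 -56.   63.3  44.8   4.1]
heel_0 0.58 [264. 219.] [470.1 258.7  63.5  59.   87.3]
   po 0.65 [ 0.5071 -0.0427  0.    ]
   po 0.64 [0.4782 0.2774 0.    ]
```

carry_out(claw=[6.5, 6.5, 6.5, 6.5, 4.5, 4.5, 4.5, 4.5, 4.5, 4.5, 4.5, 4.5, 4.5, 4.5, 4.5, 4.5, 4.5, 4.5, 4.5, 4.5], delta_pos=[[0, 1.4, 0], [0, 0, 0], [0, 0, 2.7], [0, 0, 0], [0, 0, 0], [0, 0, 0], [0, 0, 0], [0, 0, -0.5], [0, 0, -1.5], [0, 0, -3], [0, 0, -3], [4.2, -0.32, 0], [4.2, -0.32, 0], [4.2, -0.32, 0], [4.2, -0.32, 0], [4.2, -0.32, 0], [4.2, -0.32, 0], [0, 0, 0], [0, 0, 0], [0, 0, 0]], angular=[[0, 0, 0], [0, 0, 0], [0, 0, 0], [0, 0, 0], [0, 0, 0], [0, 0, 0], [0, 0, 0], [0, 0, 0], [0, 0, 0], [0, 0, 0], [0, 0, 0], [0, 0, 0], [0, 0, 0], [0, 0, 0], [0, 0, 0], [0, 0, 0], [0, 0, 0], [0, 0, 0.066], [0, 0, 0], [0, 0, 0]])

```text
clock: 48.25
position: [0.4762, 0.1944, 0.1212]
ee_rot: [2.313, 2.125, 0.0]
force: [-0.1, -0.2, -0.2]
width: 0.608
gripper_force: 15.0
```

carry_out(claw=[4.5, 4.5, 4.5, 4.5], delta_pos=[[0, 0, 4], [0, 0, 3], [0, 0, 1], [0, 0, 0]], angular=[[0, 0, 0], [0, 0, 0], [0, 0, 0], [0, 0, 0]])

```text
clock: 48.65
position: [0.4757, 0.1938, 0.0403]
ee_rot: [-2.315, -2.123, 0.003]
force: [0.6, -0.7, -0.2]
width: 0.606
gripper_force: 15.0
```

carry_out(claw=[4.5, 4.5, 4.5, 6.5, 6.5, 6.5, 6.5, 6.5, 6.5, 6.5, 6.5, 6.5, 6.5, 6.5, 6.5, 6.5, 6.5, 6.5, 6.5], delta_pos=[[0, 0, 2.5], [0, 0, 0.65], [0, 0, 0], [0, 0, 0], [0, 0, 0], [0, 0, 0], [0, 0, -1], [0, 0, -5], [0, 0, -5], [0, 0, 0], [0, 0, 0], [-4, 0.4, 0], [-4, 0.4, 0], [-4, 0.4, 0], [-4, 0.4, 0], [-2.3, 0.28, 0], [0, 0, 3], [0, 0, 2], [0, 0, 0]], angular=[[0, 0, 0], [0, 0, 0], [0, 0, 0], [0, 0, 0], [0, 0, 0], [0, 0, 0], [0, 0, 0], [0, 0, 0], [0, 0, 0], [0, 0, -0.066], [0, 0, 0], [0, 0, 0], [0, 0, 0], [0, 0, 0], [0, 0, 0], [0, 0, 0], [0, 0, 0], [0, 0, 0], [0, 0, 0]])

```text
clock: 50.55
position: [0.4889, 0.0115, 0.067]
ee_rot: [-2.243, -2.195, 0.007]
force: [-0.6, 0.9, 0.1]
width: 0.709
gripper_force: 0.0
```

Run:
```python
from h import *
s=st(); t=survey("top",{"heel_0":.016},"t17")
```

```text
50.55 [0.4889 0.0115 0.067 ] [[0.022, 1.0, -0.001], [1.0, -0.022, -0.006]] [-0.6  0.9  0.1] 0.709 0.0
heel_0 0.9 [244. 261.] [483.6 280.3  54.8  54.9  88.7]
heel_0 0.71 [278. 265.] [477.3 197.3  54.6  56.9  83.9]
   po 0.96 [0.4756 0.1918 0.    ]
   po 0.61 [0.4807 0.283  0.    ]
```

carry_out(claw=[6.5, 6.5, 6.5, 6.5, 4.5, 4.5, 4.5, 4.5, 4.5, 4.5, 4.5, 4.5, 4.5, 4.5, 4.5, 4.5, 4.5, 4.5, 4.5], delta_pos=[[-0.1, 0.2, 0], [0, 0, 0], [0, 0, 2.75], [0, 0, 0], [0, 0, 0], [0, 0, 0], [0, 0, 0], [0, 0, -0.5], [0, 0, -1.5], [0, 0, -3], [0, 0, -3], [3.66, -0.38, 0], [3.66, -0.38, 0], [3.66, -0.38, 0], [3.66, -0.38, 0], [3.7, -0.38, 0], [0, 0, 0], [0, 0, 0], [0, 0, 0]], angular=[[0, 0, 0], [0, 0, 0], [0, 0, 0], [0, 0, 0], [0, 0, 0], [0, 0, 0], [0, 0, 0], [0, 0, 0], [0, 0, 0], [0, 0, 0], [0, 0, 0], [0, 0, 0], [0, 0, 0], [0, 0, 0], [0, 0, 0], [0, 0, 0], [0, 0, 0.066], [0, 0, 0], [0, 0, 0]])

```text
clock: 52.6
position: [0.4781, 0.1939, 0.1222]
ee_rot: [2.313, 2.125, 0.0]
force: [0.4, -0.6, -0.4]
width: 0.586
gripper_force: 15.0
```

carry_out(claw=[4.5, 4.5, 4.5, 4.5, 4.5], delta_pos=[[0, 0, 4], [0, 0, 3], [0, 0, 1.5], [0, 0, 0.8], [0, 0, 0]], angular=[[0, 0, 0], [0, 0, 0], [0, 0, 0], [0, 0, 0], [0, 0, 0]])

```text
clock: 53.1
position: [0.478, 0.1939, 0.0287]
ee_rot: [2.315, 2.124, -0.001]
force: [-0.4, -0.5, -0.5]
width: 0.584
gripper_force: 15.0
```

carry_out(claw=[4.5, 4.5, 4.5, 6.5, 6.5, 6.5, 6.5, 6.5, 6.5, 6.5, 6.5, 6.5, 6.5, 6.5, 6.5, 6.5, 6.5], delta_pos=[[0, -0.2, 0.4], [0, 0, 0.35], [0, 0, 0.05], [0, 0, 0], [0, 0, 0], [0, 0, 0], [0, 0, -1], [0, 0, -5], [0, 0, -5], [0, 0, -5], [0, 0, -5], [3.3, 0, -2], [3.3, 0, 0], [3.3, 0, 0], [3.3, 0, 0], [0, 0, 0], [0, 0, 0]], angular=[[0, 0, 0], [0, 0, 0], [0, 0, 0], [0, 0, 0], [0, 0, 0], [0, 0, 0], [0, 0, 0], [0, 0, 0], [0, 0, 0], [0, 0, 0], [0, 0, -0.105], [0, 0, 0], [0, 0, 0], [0, 0, 0], [0, 0, 0], [0, 0, 0], [0, 0, 0]])

```text
clock: 54.8
position: [0.473, 0.3268, 0.251]
ee_rot: [2.197, 2.244, -0.001]
force: [-0.1, -0.9, 0.1]
width: 0.705
gripper_force: 0.0
```

Run:
```python
from h import *
s=st(); p=survey("wrist",{"tray_top":.038},"w18"); print(p["T"][:3,3].round(4))
h=cv2.cvtColor(p["frame"],cv2.COLOR_RGB2HSV)
for t in arm.trace("tray_top",p)[:1]:
    m=t["region"]&(h[...,0]<35)&(h[...,1]>50)&(h[...,2]>80)
    m=cv2.morphologyEx(m.astype(np.uint8),cv2.MORPH_OPEN,np.ones((5,5)))
    n,l,S,c=cv2.connectedComponentsWithStats(m); i=1+S[1:,4].argmax()
    print("rail",rect(p,l==i,.088),S[i])
t=survey("top",{"heel_0":.028,"tray_top":.038},"t18")
```

```text
54.8 [0.473  0.3268 0.251 ] [[-0.021, 1.0, -0.001], [1.0, 0.021, 0.0]] [-0.1 -0.9  0.1] 0.705 0.0
tray_top 0.6 [320.  79.] [468.  436.1 131.  137.5   1.3]
   po 0.86 [0.4685 0.4581 0.    ]
[0.4695 0.3917 0.409 ]
rail [467.7 443.7  20.9  91.8   1.7] [ 302    0   29  131 3600]
heel_0 0.96 [245. 261.] [482.2 278.7  54.2  54.5  88.7]
heel_0 0.82 [279. 258.] [478.9 194.5  54.5  51.8  88.7]
   po 0.88 [0.488  0.1994 0.    ]
   po 0.66 [0.4771 0.2824 0.    ]
   po 0.36 [0.4734 0.2069 0.    ]
tray_top 0.44 [144. 288.] [414.3 541.7  16.3   5.3   1.6]
   po 0.31 [ 0.4964 -0.0568  0.    ]
```

carry_out(claw=[6.5, 6.5, 6.5, 6.5, 6.5, 6.5, 6.5, 6.5, 6.5, 6.5, 6.5, 1.2, 1.2, 1.2, 1.2, 1.2, 1.2], delta_pos=[[3.25, 0, 0], [3.25, 0, 0], [3.25, 0, 0], [3.25, 0, 0], [0, 0, 0], [0, 0, 4], [0, 0, 4], [0, 0, 4], [0, 0, 4], [0, 0, 3], [0, 0, 0.5], [0, 0, 0], [0, 0, 0], [0, 0, 0], [0, 0, 0], [0, 0, 0], [0, 0, 0]], angular=[[0, 0, 0], [0, 0, 0], [0, 0, 0], [0, 0, 0], [0, 0, 0], [0, 0, 0], [0, 0, 0], [0, 0, 0], [0, 0, 0], [0, 0, 0], [0, 0, 0], [0, 0, 0], [0, 0, 0], [0, 0, 0], [0, 0, 0], [0, 0, 0], [0, 0, 0]], force=50)

```text
clock: 56.95
position: [0.4705, 0.457, 0.0563]
ee_rot: [-2.199, -2.243, -0.001]
force: [2.9, 0.4, 2.7]
width: 0.234
gripper_force: 40.8
```

Run:
```python
from h import *
s=st(); p=survey("wrist",{"tray_top":.038},"w19"); print(p["T"][:3,3].round(4))
for t in arm.trace("tray_top",p)[:1]:
    r=t["region"]; rr=np.nonzero(r)[0]; print(rr.min(),rr.max())
    for c in (180,250,390,450):
        v=np.nonzero(r[:,c])[0]; print(c,v.min() if len(v) else None, w(p,(c,v.min()),.038).round(4) if len(v) else None)
```

```text
56.95 [0.4705 0.457  0.0563] [[-0.02, 1.0, 0.001], [1.0, 0.02, -0.0]] [2.9 0.4 2.7] 0.234 40.8
   po 0.81 [0.4702 0.458  0.    ]
[0.4671 0.5216 0.2143]
```

```bash
cat >> h.py <<'E'
def blue(p):
    h=cv2.cvtColor(p["frame"],cv2.COLOR_RGB2HSV)
    return (h[...,0]>100)&(h[...,0]<125)&(h[...,1]>130)
E
python3 - <<'E'
from h import *
st(); p=arm.get_image("wrist"); b=blue(p)
v,u=np.nonzero(b); print(v.min(),v.max(),u.min(),u.max())
for c in (150,200,250,300,350,400,450):
    v=np.nonzero(b[:200,c])[0]
    if len(v): print(c,v.min(),w(p,(c,v.min()),.038).round(4))
for r in (120,160,200,240):
    u=np.nonzero(b[r])[0]
    if len(u): print("row",r,u.min(),u.max(),w(p,(u.min(),r),.038).round(4),w(p,(u.max(),r),.038).round(4))
E
```

```text
57.15 [0.4706 0.457  0.0562] [[-0.02, 1.0, 0.001], [1.0, 0.02, -0.0]] [-2.2 -0.2  5.9] 0.236 50.0
0 375 165 469
200 77 [0.4173 0.5458 0.038 ]
250 76 [0.4383 0.5466 0.038 ]
300 76 [0.4594 0.547  0.038 ]
350 76 [0.4804 0.5475 0.038 ]
400 76 [0.5014 0.5479 0.038 ]
450 76 [0.5225 0.5483 0.038 ]
row 120 169 465 [0.403  0.5282 0.038 ] [0.5308 0.5308 0.038 ]
row 160 172 462 [0.403  0.5112 0.038 ] [0.5314 0.5138 0.038 ]
row 200 176 458 [0.4036 0.4934 0.038 ] [0.5316 0.496  0.038 ]
row 240 180 455 [0.4041 0.4746 0.038 ] [0.5322 0.4772 0.038 ]
```

carry_out(claw=[1.2, 1.2, 1.2, 1.2, 1.2, 1.2, 1.2, 1.2, 1.2, 1.2, 1.2, 1.2, 1.2, 1.2, 1.2, 1.2, 1.2, 1.2, 1.2, 1.2], delta_pos=[[0, 0, -0.5], [0, 0, -1.5], [0, 0, -3.5], [0, 0, -4], [0, 0, -4], [0, 0, -4], [0, 0, -4], [0, 0, -4], [0, 0, -2], [-3.7, -0.05, 0], [-3.7, -0.05, 0], [-3.7, -0.05, 0], [-3.7, -0.05, 0], [-3.7, -0.05, 0], [-3.7, -0.05, 0], [-3.7, -0.05, 0], [-3.8, -0.05, 0], [0, 0, 0], [0, 0, 0], [0, 0, 0]], angular=[[0, 0, 0], [0, 0, 0], [0, 0, 0], [0, 0, 0], [0, 0, 0], [0, 0, 0], [0, 0, 0], [0, 0, 0], [0, 0, 0], [0, 0, 0], [0, 0, 0], [0, 0, 0], [0, 0, 0], [0, 0, 0], [0, 0, 0], [0, 0, 0], [0, 0, 0], [0, 0, 0.105], [0, 0, 0], [0, 0, 0]], force=60)

```text
clock: 59.2
position: [0.4723, 0.1602, 0.331]
ee_rot: [-2.31, -2.128, -0.0]
force: [-1.1, -0.2, -4.2]
width: 0.236
gripper_force: 60.0
```

```bash
cat > e.py <<'E'
from h import *
s=st(); p=arm.get_image("wrist"); save(p,"wz%d"%(s["clock"]*10)); b=blue(p).astype(np.uint8)
print(p["T"][:3,3].round(4))
n,l,S,c=cv2.connectedComponentsWithStats(b)
for i in range(1,n):
    if S[i,4]>300: print(S[i].tolist())
zt=s["position"][2]-.0182
for cc in range(200,450,40):
    v=np.nonzero(b[:,cc])[0]; tr=np.split(v,np.nonzero(np.diff(v)>2)[0]+1)
    print(cc,[(int(t[0]),int(t[-1])) for t in tr if len(t)>2][:4], w(p,(cc,v.min()),.036)[:2].round(4))
for rr in range(5,200,15):
    u=np.nonzero(b[rr])[0]
    if len(u): print("r",rr,u.min(),u.max(),w(p,(u.min(),rr),.036)[:2].round(4),w(p,(u.max(),rr),.036)[:2].round(4))
E
python3 e.py
```

```text
59.2 [0.4723 0.1602 0.331 ] [[0.082, 0.997, 0.001], [0.997, -0.082, -0.0]] [-1.1 -0.2 -4.2] 0.236 60.0
[0.4757 0.2247 0.4891]
[165, 41, 305, 235, 38720]
200 [(76, 84), (92, 200)] [0.3547 0.3005]
240 [(76, 84), (92, 194), (201, 226), (233, 266)] [0.3978 0.2969]
280 [(41, 44), (67, 88), (91, 176)] [0.4445 0.3278]
320 [(41, 44), (48, 63), (76, 148)] [0.4867 0.3243]
360 [(41, 144), (150, 162), (263, 265)] [0.5289 0.3209]
400 [(76, 145), (159, 172), (188, 207), (231, 235)] [0.5701 0.2828]
440 [(76, 197), (200, 269)] [0.6132 0.2793]
r 50 258 378 [0.4202 0.321 ] [0.5476 0.3106]
r 65 258 377 [0.4185 0.3063] [0.5458 0.2959]
r 80 165 469 [0.3163 0.2996] [0.6446 0.2727]
r 95 166 468 [0.3146 0.2843] [0.6437 0.2573]
r 110 168 466 [0.314  0.2687] [0.6417 0.2418]
r 125 169 465 [0.3124 0.2529] [0.6408 0.226 ]
r 140 171 464 [0.3117 0.2367] [0.6399 0.2098]
r 155 172 462 [0.31   0.2203] [0.6378 0.1934]
r 170 173 461 [0.3082 0.2036] [0.6368 0.1766]
r 185 175 460 [0.3076 0.1865] [0.6358 0.1595]
```

Run:
```python
from h import *
t=arm.get_image("top"); f={}
for n in ("t14","t16","t17","t18"):
    q={"frame":cv2.imread(f"pics/{n}.png")[:,:,::-1]}; b=blue(q)[225:300,222:302]
    v,u=np.nonzero(b); print(n,v.min()+225,v.max()+225,u.min()+222,u.max()+222, rect(t,np.pad(b,((225,180),(222,338))),.036))
q=cv2.imread("pics/w15.png")[:,:,::-1]; b=blue({"frame":q})
p=arm.get_image("wrist"); T=p["T"].copy(); d=T[:3,3]-np.array([.4723,.1602,.331]); T[:3,3]=np.array([.4824,.2784,.1202])+d
P={"T":T,"mtx":p["mtx"]}
for c in (230,270,318,360,400):
    v=np.nonzero(b[130:270,c])[0]+130; print(c,v.min(),w(P,(c,v.min()),.036)[:2].round(4))
for r in (190,210,230,250):
    u=np.nonzero(b[r,200:435])[0]+200; print("r",r,u.min(),u.max())
```

```text
t14 236 287 233 295 [479.3 232.6 171.8 129.2  85.1]
t16 236 287 226 295 [479.3 236.8 180.1 130.   85.1]
t17 236 287 226 295 [479.5 236.8 179.8 129.7  85. ]
t18 236 287 222 295 [479.2 236.8 180.1 130.   85.1]
230 168 [0.4312 0.3303]
270 168 [0.4556 0.3283]
318 168 [0.4848 0.3259]
360 168 [0.5104 0.3238]
400 168 [0.5347 0.3218]
r 190 213 421
r 210 215 419
r 230 216 418
r 250 218 416
```

carry_out(claw=[1.2, 1.2, 1.2, 1.2, 1.2, 1.2, 1.2, 1.2, 1.2, 1.2, 1.2, 1.2, 1.2], delta_pos=[[3.8, 0, 0], [3.8, 0, 0], [0, 0, 4], [0, 0, 4], [0, 0, 4], [0, 0, 4], [0, 0, 4], [0, 0, 2], [0, 0, 1], [0, 0, 0], [0, 0, 0], [0, 0, 0], [0, 0, 0]], angular=[[0, 0, 0], [0, 0, 0], [0, 0, 0], [0, 0, 0], [0, 0, 0], [0, 0, 0], [0, 0, 0], [0, 0, 0], [0, 0, 0], [0, 0, 0], [0, 0, 0], [0, 0, 0], [0, 0, 0]])

```text
clock: 60.65
position: [0.4797, 0.2359, 0.1019]
ee_rot: [2.313, 2.125, 0.003]
force: [-0.2, -0.4, -4.3]
width: 0.239
gripper_force: 60.0
```

```bash
python3 e.py | head -12
```

```text
60.65 [0.4797 0.2359 0.1019] [[0.085, 0.996, 0.001], [0.996, -0.085, 0.001]] [-0.2 -0.4 -4.3] 0.239 60.0
[0.483  0.3002 0.26  ]
[172, 75, 298, 202, 34137]
[166, 90, 23, 181, 1072]
200 [(76, 84), (92, 199)] [0.4236 0.338 ]
240 [(76, 84), (92, 194), (201, 226), (233, 266)] [0.4449 0.3362]
280 [(76, 84), (92, 170)] [0.4662 0.3344]
320 [(76, 148)] [0.4875 0.3326]
360 [(76, 86), (91, 144), (150, 162)] [0.5088 0.3309]
400 [(76, 145), (159, 172), (188, 208), (231, 234)] [0.5301 0.3291]
440 [(76, 270)] [0.5515 0.3273]
r 80 165 469 [0.4047 0.3376] [0.5669 0.3239]
```

carry_out(claw=[1.2, 1.2, 1.2, 1.2, 1.2, 1.2, 1.2], delta_pos=[[0, -0.1, 0.4], [0, 0, 0.4], [0, 0, 0.2], [0, 0, 0.2], [0, 0, 0.1], [0, 0, 0], [0, 0, 0]], angular=[[0, 0, 0], [0, 0, 0], [0, 0, 0], [0, 0, 0], [0, 0, 0], [0, 0, 0], [0, 0, 0]])

```text
clock: 61.4
position: [0.4781, 0.2355, 0.0878]
ee_rot: [2.314, 2.125, 0.0]
force: [-0.2, -0.5, -4.9]
width: 0.236
gripper_force: 60.0
```

carry_out(claw=[1.2, 1.2, 1.2, 1.2, 1.2], delta_pos=[[0, 0, 0.2], [0, 0, 0.1], [0, 0, 0.05], [0, 0, 0], [0, 0, 0]], angular=[[0, 0, 0], [0, 0, 0], [0, 0, 0], [0, 0, 0], [0, 0, 0]])

```text
clock: 61.9
position: [0.4781, 0.2356, 0.0843]
ee_rot: [-2.314, -2.125, -0.0]
force: [0.8, -1.1, -3.3]
width: 0.24
gripper_force: 60.0
```

carry_out(claw=[1.2, 1.2, 1.2, 3.5, 5, 6, 6, 6, 6, 6, 6, 6, 6, 6], delta_pos=[[0, 0, 0.05], [0, 0, 0.03], [0, 0, 0], [0, 0, 0], [0, 0, 0], [0, 0, 0], [0, 0, 0], [0, 0, -1], [0, 0, -4], [0, 0, -5], [0, 0, -5], [-4, 0, 0], [-4, 0, 0], [0, 0, 0]], angular=[[0, 0, 0], [0, 0, 0], [0, 0, 0], [0, 0, 0], [0, 0, 0], [0, 0, 0], [0, 0, 0], [0, 0, 0], [0, 0, 0], [0, 0, 0], [0, 0, 0], [0, 0, 0], [0, 0, 0], [0, 0, 0]])

```text
clock: 63.3
position: [0.4711, 0.1501, 0.2348]
ee_rot: [-2.322, -2.116, -0.001]
force: [-0.5, 0.0, 0.5]
width: 0.65
gripper_force: 0.0
```

Run:
```python
from h import *
s=st(); p=arm.get_image("wrist"); b=blue(p)
for c in (230,280,318,360,400):
    v=np.nonzero(b[:270,c])[0]; print(c,v.min(),w(p,(c,v.min()),.066)[:2].round(4))
for r in (100,150,200,240):
    u=np.nonzero(b[r])[0]
    if len(u):print("r",r,u.min(),u.max(),w(p,(u.min(),r),.066)[:2].round(4),w(p,(u.max(),r),.066)[:2].round(4))
survey("top",{"tray_top":.066,"tray_low":.036,"tamper":.014,"heel_0":.016,"polish_tin":0.,"glue_tin":0.,"tape_measure":0.},"tf")
survey("scene",{"tray_top":.066,"tray_low":.036,"heel_0":.012},"sf")
```

```text
63.3 [0.4711 0.1501 0.2348] [[0.092, 0.996, 0.001], [0.996, -0.092, 0.0]] [-0.5  0.   0.5] 0.65 0.0
230 0 [0.4196 0.3204]
280 1 [0.4567 0.3163]
318 0 [0.485  0.3143]
360 0 [0.5162 0.3115]
400 0 [0.546  0.3087]
r 100 235 397 [0.4132 0.2501] [0.5408 0.2383]
r 150 238 395 [0.41   0.2116] [0.5376 0.1998]
r 200 241 393 [0.4067 0.1707] [0.5341 0.1589]
tray_top 0.7 [233. 262.] [484.  306.2  58.3 133.   88.7]
tamper 0.79 [238. 197.] [635.6 280.8 100.6 119.6  89.7]
tamper 0.37 [360. 239.] [538.8 -22.2 170.9 194.8  88.7]
   po 0.9 [0.6381 0.2837 0.    ]
   po 0.71 [0.5781 0.0047 0.    ]
polish_tin 0.79 [186. 208.] [641.4 448.8  73.2  66.5  62. ]
   po 0.64 [0.6388 0.4399 0.    ]
glue_tin 0.73 [347. 181.] [703.3  -1.1  59.3  75.5  88.5]
glue_tin 0.26 [356. 241.] [540.9 -23.5 167.9 196.6  88.7]
   po 0.9 [0.7011 0.0075 0.    ]
tape_measure 0.35 [237. 196.] [638.7 282.8 101.5 120.7  89.7]
   po 0.73 [0.3639 0.3411 0.    ]
tray_top 0.6 [270. 214.] [471.1 230.8 217.1 139.5  85. ]
   po 0.71 [0.4976 0.2597 0.    ]
tray_low 0.76 [277. 243.] [467.5 213.6 186.3 137.6  85.8]
tray_low 0.75 [348. 267.] [523.7 -41.5 209.3 208.7  89.6]
   po 0.84 [0.47   0.2319 0.    ]
   po 0.33 [0.6416 0.2685 0.    ]
```

```bash
python3 -c "
from cell import arm
print(arm.sign_off())"
```

```text
the job is handed in; nothing more can be done
None
```

I found three heels and marked them in one level press held about 1.7 s, put the tamper back on the counter, laid the heels in the tray, lowered the nail tray to its seated height over the sockets, and handed the job in at about 63 s; no verdict came back, and I judged the seating from arm height, force and image measurements, not by eye.

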